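# Clear the labelling press bed and start the right program

### The job

Use the scraper block to wipe every plastic offcut off the press bed into its catch tray, without touching the offcuts with the fingers, and stand the scraper back on its blue mat. With the bed clear, push the program plug (bar grip) fully home into the socket of the module whose sample has the same shape as the cap in the press's nest, never into the other one, which gets the blanking plug (square knob) instead; then push the start button fully down and let go. Leave the caps and all other things where they are.

Things in the scene. Friction and masses are not known exactly. Their poses are not given: they have to be found in the camera images.
- press: fixed press bed: dark steel plate 180 (x) by 200 (y) mm, top 45 mm above the table, with aluminium fences 15 mm higher along both x sides (inner faces x = +-90 mm) and the -y end (inner face y = -92 mm); the +y end (y = +100 mm) is open and drops into the catch tray. Origin on the table under the plate's centre
- tray (a point): centre of the floor of the aluminium catch tray at the +y end of the press bed (axes as the press): inside 180 mm (x) by 110 mm (y); floor 4 mm above the table, walls up to 60 mm, against the plate's edge on its -y side
- nest (a point): nest: centre of the top of the round grey pedestal (84 mm across, 50 mm high) attached to the far (+x) side of the press bed; the cap to be labelled stands here
- wide_cap: loose black round cap, the wide low one, 60 mm across and 22 mm tall; one of the two caps stands in the nest, the other waits on a separate grey pedestal of the same size that is no part of the press. Origin: centre of its underside
- tall_cap: loose black round cap, the narrow tall one, 34 mm across and 50 mm tall; one of the two caps stands in the nest, the other waits on a separate grey pedestal of the same size that is no part of the press. Origin: centre of its underside
- socket_wide (a point): centre of the mouth of a socket in the top (near half) of a fixed grey module 140 (x) by 80 (y) by 45 mm high: hole 43 (x) by 35 (y) mm, 26 mm deep, point level with the module's top. 69 mm away along +x, on the far half, stands the module's fixed black sample cap: the wide low one, 60 mm across and 22 mm tall
- socket_tall (a point): centre of the mouth of a socket in the top (near half) of a fixed grey module 140 (x) by 80 (y) by 45 mm high: hole 43 (x) by 35 (y) mm, 26 mm deep, point level with the module's top. 69 mm away along +x, on the far half, stands the module's fixed black sample cap: the narrow tall one, 34 mm across and 50 mm tall
- plug: loose program plug standing on its shank: grey shank 40 (x) by 32 (y) by 22 mm tall, then a black flange 52 by 44 by 8 mm, then a long black bar grip 52 (x) by 20 (y) by 34 mm; 64 mm tall in all. Fits either way round; fully home when the flange rests on the module. Origin: centre of the shank's underside, z up
- blank: loose blanking plug, with the same grey shank (40 by 32 by 22 mm) and black flange (52 by 44 by 8 mm) as the program plug but a small square knob 22 by 22 by 26 mm for a grip; 56 mm tall in all. Fits either way round. Origin: centre of the shank's underside, z up
- scraper: loose scraper block standing on its blade: white blade 90 (x) by 40 (y) by 30 mm tall, wooden handle on top 44 (x) by 22 (y) by 46 mm; 76 mm tall in all. Origin: centre of the blade's underside, z up
- mat: thin flat blue mat 120 (x) by 130 (y) mm on the table, the scraper's place. Origin: its centre
- start (a joint): start button's travel: 0 up, 0.006 m fully down, springs back (5 N)
- start_top (a point): centre of the top of the black start button (32 mm across), on a grey box 80 mm square and 50 mm high; pressed downward
- chip0: loose white plastic offcut 20 by 12 by 10 mm (3 to 6 of them are present, on the plate at the start). Origin: centre of its underside
- chip1: loose white plastic offcut 20 by 12 by 10 mm (3 to 6 of them are present, on the plate at the start). Origin: centre of its underside
- chip2: loose white plastic offcut 20 by 12 by 10 mm (3 to 6 of them are present, on the plate at the start). Origin: centre of its underside
- chip3: loose white plastic offcut 20 by 12 by 10 mm (3 to 6 of them are present, on the plate at the start). Origin: centre of its underside
- chip4: loose white plastic offcut 20 by 12 by 10 mm (3 to 6 of them are present, on the plate at the start). Origin: centre of its underside
- chip5: loose white plastic offcut 20 by 12 by 10 mm (3 to 6 of them are present, on the plate at the start). Origin: centre of its underside
- label_roll: bystander, to be left alone: paper label roll 84 mm across, 40 mm high
- screwdriver: bystander, to be left alone: screwdriver
- marker: bystander, to be left alone: black marker pen 100 mm long
- bottle: bystander, to be left alone: white bottle 150 mm high
- jar: bystander, to be left alone: clear jar 70 mm high

How it is judged:
On the way, in this order (a step that is already met when the one before it is completed fails the run):
1. every offcut lies in the catch tray (x of chip0 in the frame of tray between -0.092 and 0.092 m and y of chip0 in the frame of tray between -0.057 and 0.057 m and height (world z) of each of chip0, chip1, chip2, chip3, chip4, chip5 below 0.0435 m and x of chip1 in the frame of tray between -0.092 and 0.092 m and y of chip1 in the frame of tray between -0.057 and 0.057 m and x of chip2 in the frame of tray between -0.092 and 0.092 m and y of chip2 in the frame of tray between -0.057 and 0.057 m and x of chip3 in the frame of tray between -0.092 and 0.092 m and y of chip3 in the frame of tray between -0.057 and 0.057 m and x of chip4 in the frame of tray between -0.092 and 0.092 m and y of chip4 in the frame of tray between -0.057 and 0.057 m and x of chip5 in the frame of tray between -0.092 and 0.092 m and y of chip5 in the frame of tray between -0.057 and 0.057 m), for 0.2 s.
2. the program plug is fully home in the module whose sample matches the cap in the nest, the blanking plug in the other (((horizontal distance between wide_cap and nest below 0.035 m and (horizontal distance between plug and socket_wide below 0.004 m and z of plug in the frame of socket_wide below -0.018 m and angle between the x axis of plug and the x axis of socket_wide, either way round below 0.12 rad and angle between plug's own z axis and vertical below 0.08 rad) and (horizontal distance between blank and socket_tall below 0.004 m and z of blank in the frame of socket_tall below -0.018 m and angle between the x axis of blank and the x axis of socket_tall, either way round below 0.12 rad and angle between blank's own z axis and vertical below 0.08 rad)) or (horizontal distance between tall_cap and nest below 0.035 m and (horizontal distance between plug and socket_tall below 0.004 m and z of plug in the frame of socket_tall below -0.018 m and angle between the x axis of plug and the x axis of socket_tall, either way round below 0.12 rad and angle between plug's own z axis and vertical below 0.08 rad) and (horizontal distance between blank and socket_wide below 0.004 m and z of blank in the frame of socket_wide below -0.018 m and angle between the x axis of blank and the x axis of socket_wide, either way round below 0.12 rad and angle between blank's own z axis and vertical below 0.08 rad)))), for 0.2 s.
3. the start button is pressed fully down (value of joint start above 0.0045 m), for 0.05 s.
At the end, for the whole second after the job is handed in: every offcut is in the catch tray, below plate level; the program plug is in the matching socket and the blanking plug in the other (each within 4 mm of centre, 18 mm deep or more, upright); the scraper stands on the table within 60 mm of its mat's centre; the start button is released (all of step 1 and ((horizontal distance between wide_cap and nest below 0.035 m and (horizontal distance between plug and socket_wide below 0.004 m and z of plug in the frame of socket_wide below -0.018 m and angle between the x axis of plug and the x axis of socket_wide, either way round below 0.12 rad and angle between plug's own z axis and vertical below 0.08 rad) and (horizontal distance between blank and socket_tall below 0.004 m and z of blank in the frame of socket_tall below -0.018 m and angle between the x axis of blank and the x axis of socket_tall, either way round below 0.12 rad and angle between blank's own z axis and vertical below 0.08 rad)) or (horizontal distance between tall_cap and nest below 0.035 m and (horizontal distance between plug and socket_tall below 0.004 m and z of plug in the frame of socket_tall below -0.018 m and angle between the x axis of plug and the x axis of socket_tall, either way round below 0.12 rad and angle between plug's own z axis and vertical below 0.08 rad) and (horizontal distance between blank and socket_wide below 0.004 m and z of blank in the frame of socket_wide below -0.018 m and angle between the x axis of blank and the x axis of socket_wide, either way round below 0.12 rad and angle between blank's own z axis and vertical below 0.08 rad))) and horizontal distance between scraper and mat below 0.06 m and angle between scraper's own z axis and vertical below 0.1 rad and height (world z) of scraper below 0.006 m and linear speed of each of scraper, plug, blank below 0.02 m/s and value of joint start below 0.002 m); the robot touches nothing.
It fails at once if the fingers touch an offcut (contact force between the fingers and chip0 above 0.5 N or contact force between the fingers and chip1 above 0.5 N or contact force between the fingers and chip2 above 0.5 N or contact force between the fingers and chip3 above 0.5 N or contact force between the fingers and chip4 above 0.5 N or contact force between the fingers and chip5 above 0.5 N).
It fails at once if the program plug is put into the wrong socket ((horizontal distance between wide_cap and nest below 0.035 m and (horizontal distance between plug and socket_tall below 0.012 m and z of plug in the frame of socket_tall below -0.006 m)) or (horizontal distance between tall_cap and nest below 0.035 m and (horizontal distance between plug and socket_wide below 0.012 m and z of plug in the frame of socket_wide below -0.006 m))).
It fails at once if a cap is moved by more than 20 mm (distance of any of wide_cap, tall_cap from where it was at the start of the episode above 0.02 m).
It fails at once if a bystander is moved by more than 40 mm (distance of any of label_roll, screwdriver, marker, bottle, jar from where it was at the start of the episode above 0.04 m).
Of chip0, chip1, chip2, chip3, chip4, chip5 only 3 to 6 are there at a start; the rules pass over those that are not, and their reading is None.
At some moment in a run one of plug, blank, scraper may be knocked a few centimetres aside while the robot is not near it.
It also fails if it takes over 208 s, if anything falls off the work surface, if the arm or the gripper's body presses on something with over 40 N, if the wrist force passes 120 N, or if a joint passes its speed limit or range.

### The arm

A 6-joint arm with a two-finger parallel gripper is mounted at the origin on the work surface. World frame = base frame: x ahead of the robot, y to its left, z up, the work surface at z = 0. Lengths are in m, angles in rad, forces in N, time in s.
With the tool pointing down it reaches from about 0.325 to 0.9 m from the base axis. Payload 3.5 kg.
Tool frame: the origin (TCP) lies at the very end of the fingers, on their centre line; the grasp point (between the pads) lies 19 mm behind it (manip.grip_depth is the distance from the TCP to the grasp point, in m); z points along the fingers, y is the line along which they close (so a half turn about z gives the same grasp; the last joint's range is limited). The gripper opens to 85 mm and grips with 20 to 120 N. Pads are 22 mm wide; open, the fingers measure 114 mm over their backs; the gripper's body (76 mm by 85 mm) begins 54 mm behind the grasp point. The pads swing forward as they close: fully open they stand 13 mm farther back than shut.
Start: joints at [1.09, 0.276, -0.026, 1.268, 0, 1.467], TCP at [0.231, 0.581, 0.231] pointing down, gripper open.
Joint ranges: [-3.12, 3.12], [-0.85, 1.88], [-1.08, 1.24], [-1.95, 2.15], [-1.57, 1.53], [-3.14, 3.14]. Speed limits (rad/s): [2.57, 2.57, 3.14, 3.14, 3.14, 3.14].

### API

Orientations are given as a unit quaternion [w, x, y, z].
In Python, from plant import manip gives the robot as it stands.
- The arm moves only by the shell command python3 -m handwheel 'ROWS' [OPENING]. ROWS is JSON, a list of rows, each an object with "linear": the shift along the tool's x, y, z normalised to -1 to 1, where 1 is 30 mm, a list of three; "rotation": the turn, a rotation vector about the tool's x, y, z normalised to -1 to 1, where 1 is 0.1 rad, a list of three. In form: [{"linear": [x, y, z], "rotation": [wx, wy, wz]}, ...]. A call has 1 to 8 rows; each row shifts and turns the commanded pose from where the row before left it, along the tool's axes as they then stand; what a row does not reach is not made up. A row lasts 1/10 s, in which the tool goes at most 50 mm and 8.59 degrees, less where a joint would pass 70% of its speed; a pose out of reach is approached as far as the arm can. A call with a number of a shift or a turn outside -1 to 1 is refused whole. A call with a gripper value outside its range is refused whole. OPENING is the opening, from 0 (shut) to 1 (fully open), set as the call begins (- or left out, the last holds). The fingers move at their own pace and stop on an object; the grip force is fixed at half the most. Time passes only in rows, so rows that do not move let the fingers close. It gives the time, the measured TCP pose, the force, the opening and the grip force at its end, in the units of the state.
- manip.read_state(): the state, without advancing time (a new reading comes with each control period).
- manip.grab_frame(name): name is "side" or "top" or "wrist"; returns the picture (384x512x3 uint8, red, green, blue); there is no depth.
- manip.camera_params(name): a dict with "vfov" (degrees; the focal length in pixels is half the picture's height over the tangent of half this angle, whatever the lens; pixels are square), "cx", "cy" (the principal point, pixels), "D" ([k1, k2, p1, p2, k3] as OpenCV has them; the pictures are not rectified), "eye" and "rotation" of the camera in the world; the wrist camera has in their place "hand_eye" (4x4, takes a point from camera to tool coordinates, whose origin is the TCP and whose axes are the flange's). Camera axes: x right, y down, z forward; pixel columns grow to the right and rows downward; lengths in m; the calibration is good to about 2 mm. A picture is of the moment at which its call begins: read the wrist's pose just before it. camera_params takes no time and is no camera call.
- manip.job_done(): hands the job in; it is judged then, once.
The state is a dict: "t": time; "q": joint angles; "dq": joint speeds; "joint_efforts": joint torques, N m; "ee_pos": TCP position; "tcp_rot": TCP orientation; "force": force on the tool from outside, world axes, zero at the start; "ft_torque": the same for the moment, N m; "grip_width": opening from 0.0 (shut) to 1.0 (fully open); "grasp_force": force on a finger pad.
Only numpy, scipy, OpenCV 4.12 (cv2) and the standard library are available. Lean on these libraries where they do the work, as an engineer would, in place of code of your own. Each camera call takes 0.05 s, during which the arm holds its last target. There are 200 camera calls.

## Working session

There is one attempt and no reset: what is moved stays moved. The work goes in short steps, Python scripts to look and compute and a shell command to move; the robot and the scene stay as the last step left them, time stands still between calls to the robot, and variables do not carry over. Pictures are saved under pics/ and viewed, at most 14 in all, crops included, and the job is handed in when it is done.

```bash
ls; mkdir -p pics; cat > h.py <<'E'
import numpy as np, cv2
from plant import manip
from scipy.spatial.transform import Rotation as R
def cam(name, st=None):
    p=manip.camera_params(name); f=192/np.tan(np.radians(p['vfov'])/2)
    K=np.array([[f,0,p['cx']],[0,f,p['cy']],[0,0,1]]); D=np.array(p['D'],float)
    if 'hand_eye' in p:
        st=st or manip.read_state(); w,x,y,z=st['tcp_rot']
        T=np.eye(4); T[:3,:3]=R.from_quat([x,y,z,w]).as_matrix(); T[:3,3]=st['ee_pos']
        T=T@np.array(p['hand_eye']); return K,D,T[:3,:3],T[:3,3]
    r=np.array(p['rotation'],float)
    if r.size==4: r=R.from_quat([r[1],r[2],r[3],r[0]]).as_matrix()
    return K,D,r.reshape(3,3),np.array(p['eye'],float)
def topl(c,uv,z):
    K,D,r,e=c; q=cv2.undistortPoints(np.array(uv,float).reshape(-1,1,2),K,D).reshape(-1,2)
    d=np.c_[q,np.ones(len(q))]@r.T; return e+d*((z-e[2])/d[:,2])[:,None]
def proj(c,X):
    K,D,r,e=c; return cv2.projectPoints((np.array(X,float).reshape(-1,3)-e)@r,np.zeros(3),np.zeros(3),K,D)[0].reshape(-1,2)
def grab(name,fn=None):
    st=manip.read_state(); im=manip.grab_frame(name)[:,:,::-1].copy()
    if fn: cv2.imwrite('pics/'+fn,im)
    return im,cam(name,st)
E
python3 - <<'E'
from h import *
for n in ('top','side','wrist'):
    im,c=grab(n,n+'0.png'); print(n,manip.camera_params(n))
a=cv2.imread('pics/top0.png');cv2.imwrite('pics/top0b.png',cv2.resize(a,(800,600),interpolation=cv2.INTER_CUBIC))
a=cv2.imread('pics/side0.png');cv2.imwrite('pics/side0b.png',cv2.resize(a,(800,600),interpolation=cv2.INTER_CUBIC))
print(manip.read_state())
E
```

```text
pics
top {'vfov': 57.021396992662254, 'cx': 249.0350329789244, 'cy': 187.22782420781311, 'D': array([-0.00242013,  0.        ,  0.        ,  0.        ,  0.        ]), 'eye': array([ 0.41327391, -0.05041738,  1.26592016]), 'rotation': array([ 0.05378831, -0.70230127,  0.70849856, -0.04369814])}
side {'vfov': 47.643867471899505, 'cx': 258.3552484301365, 'cy': 193.41536049476744, 'D': array([0.05268441, 0.        , 0.        , 0.        , 0.        ]), 'eye': array([0.47668913, 0.76158327, 1.05519308]), 'rotation': array([ 0.01605905, -0.07229644,  0.93761994, -0.33968248])}
wrist {'vfov': 62.91198052830524, 'cx': 254.67298414141004, 'cy': 182.60157576340575, 'D': array([-0.06712889,  0.        ,  0.        ,  0.        ,  0.        ]), 'hand_eye': array([[-8.80045325e-04, -9.47148979e-01, -3.20792827e-01,
         8.20327723e-02],
       [ 9.99999598e-01, -8.88415468e-04, -1.20274410e-04,
        -6.81754261e-05],
       [-1.71079525e-04, -3.20792804e-01,  9.47149380e-01,
        -1.43249952e-01],
       [ 0.00000000e+00,  0.00000000e+00,  0.00000000e+00,
         1.00000000e+00]])}
{'t': 0.15, 'q': array([ 1.08957520e+00,  2.76995802e-01, -2.75348824e-02,  1.26801445e+00,
        2.62878507e-05,  1.46739411e+00]), 'dq': array([-0.00182029, -0.001104  ,  0.00457079, -0.0002152 , -0.00135038,
        0.00118569]), 'joint_efforts': array([ 1.07843967e-03, -4.46054506e+01,  2.95639640e+01,  1.04795329e-02,
       -7.32573289e-05,  2.63808793e-06]), 'ee_pos': array([0.23028281, 0.58038325, 0.23040788]), 'tcp_rot': array([-2.64560491e-04,  1.87787799e-01,  9.82209233e-01, -8.33524731e-04]), 'force': array([ 0.50612856, -0.69424325, -0.11457022]), 'ft_torque': array([-0.00128212,  0.04916482,  0.02195922]), 'grasp_force': 0.0, 'grip_width': 0.9984917657600114}
```

View pics/top0b.png

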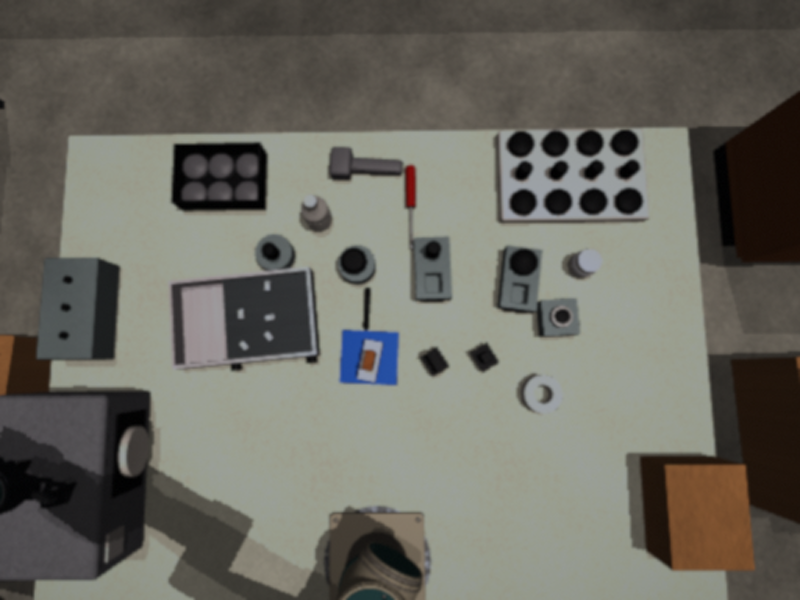

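View pics/side0b.png

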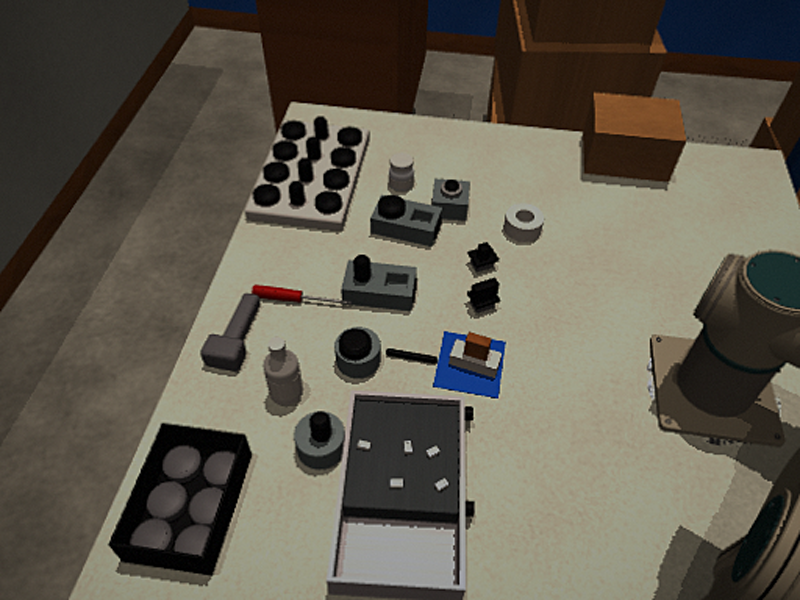

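The nest (275,250, at the press's far side) holds the tall cap, so the plug (bar grip, 434,361) goes in the module with the tall sample (432,268). The blank (485,357) goes in the module at (520,280). There are five offcuts: (267,286), (241,314), (268,318), (268,337) and (244,346). The scraper is at (370,360).

```bash
cat > m1.py <<'E'
from h import *
im=cv2.imread('pics/top0.png'); c=cam('top'); s=.64
P={'scr_handle':((370,360),.076),'plug':((434,360),.064),'blank':((485,356),.056),'sockT':((432,284),.045),'sockW':((520,294),.045),
'sampT':((432,249),.095),'sampW':((523,262),.067),'start':((563,315),.055),'tallcap':((270,250),.1),'widecap':((352,260),.072),'marker':((367,308),.005),
'plateTL':((225,277),.045),'plateBL':((228,361),.045),'plateTR':((309,271),.06),'plateBR':((315,355),.06),'trayTL':((173,284),.06),'trayBL':((176,366),.06),'roll':((541,394),.04),'bottle':((310,201),.15)}
for k,(uv,z) in P.items(): print(k,np.round(topl(c,np.array(uv)*s+[-.2,-.2],z)[0],3))
hsv=cv2.cvtColor(im,cv2.COLOR_BGR2HSV)
def blobs(m,z,amin,off=(0,0)):
    for q in cv2.findContours(m,0,2)[0]:
        if cv2.contourArea(q)<amin: continue
        r=cv2.minAreaRect(q+np.array(off)); b=topl(c,cv2.boxPoints(r),z)
        e=[b[1]-b[0],b[2]-b[1]]; l=[np.linalg.norm(x) for x in e]; i=int(l[1]>l[0])
        print(np.round(topl(c,[r[0]],z)[0],3),'size',np.round(l,3),'ang long',round(np.degrees(np.arctan2(e[i][1],e[i][0])),1))
print('mat');blobs(cv2.inRange(hsv,(105,150,60),(130,255,255)),0,100)
print('handle');blobs(cv2.inRange(hsv[200:260,215:260],(3,120,60),(20,255,255)),.076,20,(215,200))
print('plate chips');x0,y0=143,176
blobs(cv2.inRange(im[y0:y0+54,x0+5:198],(120,)*3,(255,)*3),.055,4,(x0+5,y0))
E
python3 m1.py
```

```text
scr_handle [0.434 0.009 0.076]
plug [ 0.433 -0.129  0.064]
blank [ 0.441 -0.24   0.056]
sockT [ 0.602 -0.129  0.045]
sockW [ 0.577 -0.324  0.045]
sampT [ 0.671 -0.127  0.095]
sampW [ 0.646 -0.328  0.067]
start [ 0.529 -0.414  0.055]
tallcap [0.671 0.223 0.1  ]
widecap [0.653 0.048 0.072]
marker [0.554 0.019 0.005]
plateTL [0.623 0.336 0.045]
plateBL [0.435 0.323 0.045]
plateTR [0.632 0.145 0.06 ]
plateBR [0.446 0.129 0.06 ]
trayTL [0.605 0.447 0.06 ]
trayBL [0.425 0.432 0.06 ]
roll [ 0.358 -0.362  0.04 ]
bottle [0.764 0.13  0.15 ]
mat
[0.442 0.015 0.   ] size [0.115 0.125] ang long -92.8
handle
[0.434 0.012 0.076] size [0.037 0.019] ang long -14.2
plate chips
[0.443 0.21  0.055] size [0.13  0.006] ang long -84.8
[0.469 0.288 0.055] size [0.01 0.01] ang long -90.5
[0.49  0.233 0.055] size [0.01 0.01] ang long -90.5
[0.529 0.232 0.055] size [0.014 0.007] ang long -90.5
[0.54  0.295 0.055] size [0.014 0.007] ang long 1.7
```

```bash
python3 -m handwheel '[{"linear":[0,0,0],"rotation":[0,0,-0.95]},{"linear":[0,0,0],"rotation":[0,0,-0.95]},{"linear":[0,0,0],"rotation":[0,0,-0.95]},{"linear":[0,0,0],"rotation":[0,0,-0.95]}]' 1
python3 -m handwheel '[{"linear":[-0.7,-0.95,-0.1],"rotation":[0,0,0]},{"linear":[-0.7,-0.95,-0.1],"rotation":[0,0,0]},{"linear":[-0.7,-0.95,-0.1],"rotation":[0,0,0]},{"linear":[-0.7,-0.95,-0.1],"rotation":[0,0,0]},{"linear":[-0.7,-0.95,-0.1],"rotation":[0,0,0]},{"linear":[-0.7,-0.95,-0.1],"rotation":[0,0,0]}]'
python3 -m handwheel '[{"linear":[-0.7,-0.95,-0.1],"rotation":[0,0,0]},{"linear":[-0.7,-0.95,-0.1],"rotation":[0,0,0]},{"linear":[-0.7,-0.95,-0.1],"rotation":[0,0,0]},{"linear":[-0.7,-0.95,-0.1],"rotation":[0,0,0]},{"linear":[-0.7,-0.95,-0.1],"rotation":[0,0,0]},{"linear":[-0.7,-0.95,-0.1],"rotation":[0,0,0]},{"linear":[0,0,0],"rotation":[0,0,0]},{"linear":[0,0,0],"rotation":[0,0,0]}]'
python3 - <<'E'
from h import *
im,c=grab('wrist','w1.png')
E

```

```text
t: 0.55
ee_pos: [0.2304, 0.5806, 0.2308]
tcp_rot: [-0.0, -0.003, 1.0, -0.0]
force: [0.3, -0.9, 0.6]
grip_width: 0.999
grasp_force: 0.0
t: 1.15
ee_pos: [0.3574, 0.4088, 0.2491]
tcp_rot: [-0.0, -0.001, 1.0, -0.0]
force: [0.4, -0.1, 0.1]
grip_width: 0.995
grasp_force: 0.0
t: 1.95
ee_pos: [0.4834, 0.2389, 0.267]
tcp_rot: [-0.0, -0.0, 1.0, 0.0]
force: [-0.6, -0.4, 0.4]
grip_width: 0.999
grasp_force: 0.0
```

View pics/w1.png

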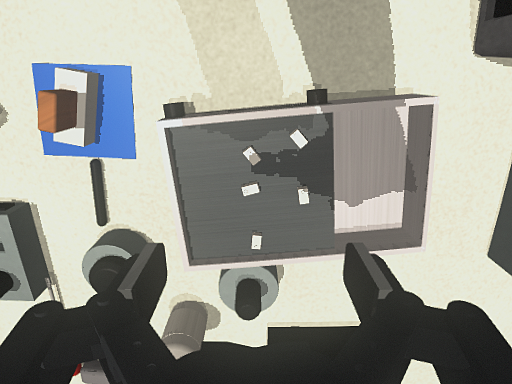

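The wrist view shows the bed: five chips at (299,139), (251,155), (251,189), (304,197) and (257,241), the plate/tray edge at column ~333, and the scraper at (75,108) on the mat. Next I zoom in for accurate corners.

```bash
python3 - <<'E'
import cv2
a=cv2.imread('pics/w1.png'); b=cv2.resize(a[85:275,150:450],None,fx=2.6,fy=2.6,interpolation=cv2.INTER_CUBIC)
cv2.imwrite('pics/w1b.png',b)
E
```

```text
(no output)
```

View pics/w1b.png

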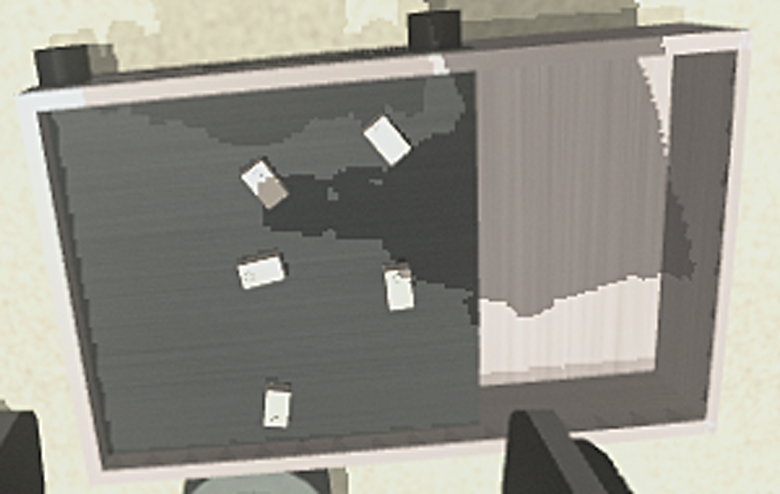

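```bash
python3 - <<'E'
from h import *
c=cam('wrist'); f=lambda uv,z: topl(c,np.array(uv,float)/2.6+[150-.3,85-.3],z)
A=f([(38,112),(104,468),(737,50),(708,418)],.06); E=f([(478,100),(480,410)],.045); C=f([(387,140),(264,183),(261,271),(398,288),(278,408)],.055)
print(np.round(A,4));print(np.round(E,4))
xa=(A[1]-A[0]); ya=(A[2]-A[0]); yb=A[3]-A[1]
print('len',np.linalg.norm(xa),np.linalg.norm(A[3]-A[2]),'yaw',np.degrees([np.arctan2(xa[1],xa[0]),np.arctan2(-ya[0],ya[1]),np.arctan2(-yb[0],yb[1]),np.arctan2((E[1]-E[0])[1],(E[1]-E[0])[0])]))
th=np.mean([np.arctan2(xa[1],xa[0]),np.arctan2(-ya[0],ya[1]),np.arctan2(-yb[0],yb[1])])
X=np.array([np.cos(th),np.sin(th)]);Y=np.array([-X[1],X[0]])
# inner x faces +-90, y=-92 at A0,A1
u=np.mean(A[:,:2]@X); v=np.mean([A[0,:2]@Y+.092,A[1,:2]@Y+.092]); v2=np.mean(E[:,:2]@Y)-.1; print('v',v,v2)
o=u*X+(v+v2)/2*Y; print('press',o,np.degrees(th))
print('chips in press',np.round(np.c_[(C[:,:2]-o)@X,(C[:,:2]-o)@Y],3))
B=topl(c,[(32,64),(131,66),(136,158),(41,155)],0);print('mat',B.mean(0),np.round(B,3))
E
```

```text
[[0.4544 0.1379 0.06  ]
 [0.6321 0.1547 0.06  ]
 [0.4264 0.4379 0.06  ]
 [0.6048 0.4559 0.06  ]]
[[0.4512 0.3308 0.045 ]
 [0.6075 0.3446 0.045 ]]
len 0.17849652125973456 0.17926466078647657 yaw [5.38979048 5.32234978 5.17777573 5.04864339]
v 0.18750109006772692 0.18736964339905135
press [0.53486774 0.23782566] 5.296638665451046
chips in press [[-0.062  0.057]
 [-0.048  0.002]
 [-0.006 -0.004]
 [ 0.008  0.059]
 [ 0.066 -0.002]]
mat [0.44225812 0.01502516 0.        ] [[ 0.38  -0.046  0.   ]
 [ 0.386  0.085  0.   ]
 [ 0.504  0.078  0.   ]
 [ 0.499 -0.057  0.   ]]
```

```bash
python3 -m handwheel '[{"linear":[0.3,-1,0.2],"rotation":[0,0,0.5]},{"linear":[0.3,-1,0.2],"rotation":[0,0,0.5]},{"linear":[0.3,-1,0.2],"rotation":[0,0,0.5]},{"linear":[0.3,-1,0.2],"rotation":[0,0,0.5]},{"linear":[0.3,-1,0.2],"rotation":[0,0,0.5]},{"linear":[0.3,-0.9,0.2],"rotation":[0,0,0]},{"linear":[0.2,-0.9,0.2],"rotation":[0,0,0]},{"linear":[0,0,0],"rotation":[0,0,0]}]'
python3 -m handwheel '[{"linear":[0,0,0],"rotation":[0,0,0]}]'
python3 - <<'E'
from h import *
im,c=grab('wrist','w2.png')
E
```

```text
t: 2.8
ee_pos: [0.3933, 0.0457, 0.2241]
tcp_rot: [-0.002, 0.124, 0.992, -0.0]
force: [0.3, 0.7, -0.0]
grip_width: 0.998
grasp_force: 0.0
t: 2.9
ee_pos: [0.3958, 0.047, 0.2252]
tcp_rot: [0.0, 0.123, 0.992, 0.0]
force: [0.0, 0.1, -0.4]
grip_width: 0.999
grasp_force: 0.0
```

View pics/w2.png

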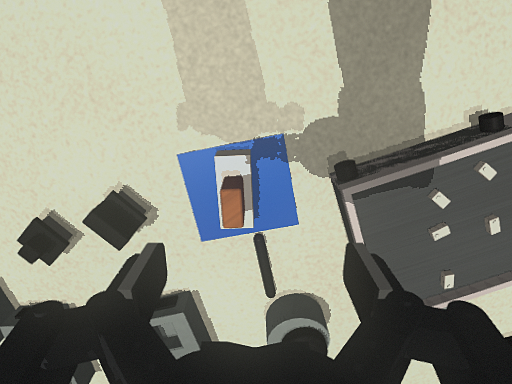

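```bash
cat > m2.py <<'E'
from h import *
im=cv2.imread('pics/w2.png'); c=cam('wrist')
hsv=cv2.cvtColor(im,cv2.COLOR_BGR2HSV); roi=hsv[160:240,200:270]
m=cv2.inRange(roi,(3,100,40),(20,255,255)); print(m.sum()/255)
ys,xs=np.nonzero(m); V=roi[ys,xs,2]; t,mm=cv2.threshold(V.reshape(-1,1),0,255,cv2.THRESH_OTSU); print('otsu',t)
top=((roi[:,:,2]>t)&(m>0)).astype(np.uint8)*255
def rect(mask,off,z):
    q=max(cv2.findContours(mask,0,2)[0],key=cv2.contourArea); r=cv2.minAreaRect(q+np.array(off)); b=topl(c,cv2.boxPoints(r),z)
    e=[b[1]-b[0],b[2]-b[1]]; l=[np.linalg.norm(x) for x in e]; i=int(l[1]>l[0])
    print(np.round(cv2.boxPoints(r),1).tolist(),np.round(topl(c,[r[0]],z)[0],4),'size',np.round(l,4),'ang',round(np.degrees(np.arctan2(e[i][1],e[i][0])),1))
rect(top,(200,160),.076)
B=topl(c,[(216,157),(250,151),(219,229)],.03); print(np.round(B,4))
E
python3 m2.py; python3 -c "
import cv2;a=cv2.imread('pics/w2.png');cv2.imwrite('pics/w2b.png',cv2.resize(a[140:240,185:295],None,fx=5,fy=5,interpolation=cv2.INTER_CUBIC))"
```

```text
787.0
otsu 146.0
[[221.0, 191.0], [239.39999389648438, 190.10000610351562], [241.1999969482422, 226.89999389648438], [222.6999969482422, 227.8000030517578]] [0.4345 0.0127 0.076 ] size [0.0184 0.0406] ang -12.5
[[ 0.3885  0.0048  0.03  ]
 [ 0.3912  0.0431  0.03  ]
 [ 0.4747 -0.0169  0.03  ]]
```

View pics/w2b.png

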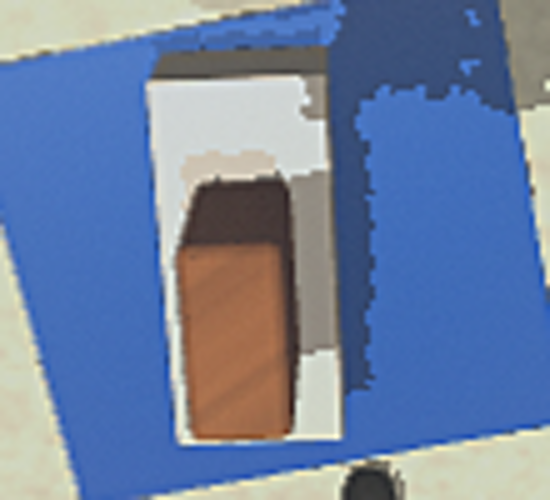

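```bash
python3 - <<'E'
from h import *
c=cam('wrist')
for P,z in (([(178,245),(278,242),(295,438),(192,438)],.076),([(148,80),(327,74),(342,438),(179,443)],.03)):
    B=topl(c,np.array(P)/5+[184.6,139.6],z)[:,:2]; e=(B[3]-B[0]+B[2]-B[1])/2; w=(B[1]-B[0]+B[2]-B[3])/2
    print(np.round(B.mean(0),4),np.linalg.norm(e),np.linalg.norm(w),np.degrees([np.arctan2(*(B[3]-B[0])[::-1]),np.arctan2(*(B[2]-B[1])[::-1]),np.arctan2(-w[0],w[1])]))
E
```

```text
[0.4339 0.0137] 0.042901572597890465 0.020614065129972013 [-12.3521177  -10.38137733 -13.26644533]
[0.4345 0.0134] 0.08950671247627792 0.03946169126393091 [-11.80699376 -12.15204234 -12.22072281]
```

```bash
cat > go.py <<'E'
# usage: go.py x y z yaw_of_tool_x_deg -> units: rotate first, then shift (tool axes after turn); tool kept vertical
import sys; from h import *
x,y,z,yw=map(float,sys.argv[1:5]); s=manip.read_state(); w,a,b,cc=s['tcp_rot']; M=R.from_quat([a,b,cc,w]).as_matrix()
g=np.radians(yw); X=np.array([np.cos(g),np.sin(g),0]); T=np.c_[X,np.cross([0,0,-1],X),[0,0,-1]]
print('turn(0.1rad)',np.round(R.from_matrix(M.T@T).as_rotvec()/.1,2),'shift(30mm)',np.round(T.T@(np.array([x,y,z])-s['ee_pos'])/.03,2),'now',np.round(s['ee_pos'],4))
E
python3 go.py .4345 .0135 .038 168
```

```text
turn(0.1rad) [ 0.01  0.01 -0.37] shift(30mm) [-1.48 -0.83  6.25] now [0.3963 0.0472 0.2255]
```

```bash
python3 -m handwheel '[{"linear":[0,0,0],"rotation":[0,0,-0.37]},{"linear":[-0.74,-0.41,0],"rotation":[0,0,0]},{"linear":[-0.74,-0.42,0.2],"rotation":[0,0,0]},{"linear":[0,0,0.8],"rotation":[0,0,0]},{"linear":[0,0,0.8],"rotation":[0,0,0]},{"linear":[0,0,0.8],"rotation":[0,0,0]},{"linear":[0,0,0.8],"rotation":[0,0,0]},{"linear":[0,0,0],"rotation":[0,0,0]}]' 1
python3 go.py .4345 .0135 .038 168
```

```text
t: 3.75
ee_pos: [0.4321, 0.0141, 0.1205]
tcp_rot: [-0.003, 0.104, 0.995, 0.0]
force: [-1.5, -0.3, -0.3]
grip_width: 1.002
grasp_force: 0.0
turn(0.1rad) [-0.   -0.07  0.01] shift(30mm) [-0.08 -0.    2.75] now [0.4321 0.0141 0.1205]
```

```bash
python3 -m handwheel '[{"linear":[0,0,0.55],"rotation":[0,0,0]},{"linear":[0,0,0.55],"rotation":[0,0,0]},{"linear":[0,0,0.55],"rotation":[0,0,0]},{"linear":[0,0,0.55],"rotation":[0,0,0]},{"linear":[0,0,0.5],"rotation":[0,0,0]},{"linear":[0,0,0],"rotation":[0,0,0]},{"linear":[0,0,0],"rotation":[0,0,0]}]' 1
python3 -m handwheel '[{"linear":[0,0,0],"rotation":[0,0,0]},{"linear":[0,0,0],"rotation":[0,0,0]},{"linear":[0,0,0],"rotation":[0,0,0]},{"linear":[0,0,0],"rotation":[0,0,0]},{"linear":[0,0,0],"rotation":[0,0,0]},{"linear":[0,0,0],"rotation":[0,0,0]},{"linear":[0,0,0],"rotation":[0,0,0]},{"linear":[0,0,0],"rotation":[0,0,0]}]' 0
python3 go.py .4345 .0135 .038 168
```

```text
t: 4.45
ee_pos: [0.4356, 0.0131, 0.0433]
tcp_rot: [0.001, 0.105, 0.995, 0.0]
force: [0.2, -0.1, -0.4]
grip_width: 1.002
grasp_force: 0.0
t: 5.25
ee_pos: [0.4348, 0.0127, 0.0427]
tcp_rot: [0.0, 0.105, 0.994, 0.0]
force: [-1.1, 0.9, 5.6]
grip_width: 0.246
grasp_force: 59.5
turn(0.1rad) [ 0.    0.01 -0.01] shift(30mm) [0.02 0.03 0.16] now [0.4348 0.0127 0.0427]
```

```bash
python3 -m handwheel '[{"linear":[0,0,-0.6],"rotation":[0,0,0]},{"linear":[0,0,-1],"rotation":[0,0,0]},{"linear":[0,0,-1],"rotation":[0,0,0]},{"linear":[0,0,-1],"rotation":[0,0,-0.75]},{"linear":[0,0,-0.8],"rotation":[0,0,-0.75]},{"linear":[0,0,0],"rotation":[0,0,-0.75]},{"linear":[0,0,0],"rotation":[0,0,-0.75]},{"linear":[0,0,0],"rotation":[0,0,0]}]'
python3 go.py .5026 .1746 .090 185.3
```

```text
t: 6.05
ee_pos: [0.4337, 0.0126, 0.1737]
tcp_rot: [-0.001, -0.044, 0.999, -0.0]
force: [-0.0, -0.2, -1.4]
grip_width: 0.248
grasp_force: 59.1
turn(0.1rad) [ 0.   -0.01 -0.04] shift(30mm) [-2.78  5.16  2.79] now [0.4337 0.0126 0.1737]
```

```bash
python3 -m handwheel '[{"linear":[-0.46,0.86,0],"rotation":[0,0,0]},{"linear":[-0.46,0.86,0],"rotation":[0,0,0]},{"linear":[-0.46,0.86,0],"rotation":[0,0,0]},{"linear":[-0.46,0.86,0],"rotation":[0,0,0]},{"linear":[-0.46,0.86,0],"rotation":[0,0,0]},{"linear":[-0.46,0.86,0],"rotation":[0,0,0]},{"linear":[0,0,0],"rotation":[0,0,0]},{"linear":[0,0,0],"rotation":[0,0,0]}]'
python3 -m handwheel '[{"linear":[0,0,0.5],"rotation":[0,0,0]},{"linear":[0,0,0.5],"rotation":[0,0,0]},{"linear":[0,0,0.5],"rotation":[0,0,0]},{"linear":[0,0,0.4],"rotation":[0,0,0]},{"linear":[0,0,0],"rotation":[0,0,0]},{"linear":[0,0,0],"rotation":[0,0,0]},{"linear":[0,0,0],"rotation":[0,0,0]}]'
python3 go.py .5026 .1746 .090 185.3
```

```text
t: 6.85
ee_pos: [0.5024, 0.1743, 0.1732]
tcp_rot: [-0.001, -0.045, 0.999, -0.0]
force: [-0.3, 0.1, -2.3]
grip_width: 0.251
grasp_force: 59.6
t: 7.55
ee_pos: [0.5038, 0.1741, 0.1181]
tcp_rot: [0.001, -0.044, 0.999, 0.0]
force: [0.8, -0.1, -2.2]
grip_width: 0.248
grasp_force: 59.6
turn(0.1rad) [ 0.    0.01 -0.04] shift(30mm) [0.04 0.02 0.94] now [0.5038 0.1741 0.1181]
```

```bash
python3 -m handwheel '[{"linear":[0,0,0.4],"rotation":[0,0,0]},{"linear":[0,0,0.35],"rotation":[0,0,0]},{"linear":[0,0,0.18],"rotation":[0,0,0]},{"linear":[0,0,0],"rotation":[0,0,0]},{"linear":[0,0,0],"rotation":[0,0,0]}]'
python3 -m handwheel '[{"linear":[0,0.35,0],"rotation":[0,0,0]},{"linear":[0,0.35,0],"rotation":[0,0,0]},{"linear":[0,0.35,0],"rotation":[0,0,0]},{"linear":[0,0.35,0],"rotation":[0,0,0]},{"linear":[0,0.35,0],"rotation":[0,0,0]},{"linear":[0,0.35,0],"rotation":[0,0,0]},{"linear":[0,0.35,0],"rotation":[0,0,0]},{"linear":[0,0.35,0],"rotation":[0,0,0]}]'
python3 go.py .4883 .3289 .090 185.3
```

```text
t: 8.05
ee_pos: [0.5028, 0.1742, 0.0889]
tcp_rot: [-0.0, -0.045, 0.999, -0.0]
force: [0.4, -0.3, -1.1]
grip_width: 0.247
grasp_force: 59.6
t: 8.85
ee_pos: [0.4955, 0.2588, 0.0894]
tcp_rot: [0.0, -0.045, 0.999, -0.0]
force: [-0.8, -0.4, -1.4]
grip_width: 0.249
grasp_force: 59.7
turn(0.1rad) [-0.    0.   -0.03] shift(30mm) [ 0.02  2.35 -0.02] now [0.4955 0.2588 0.0894]
```

```bash
python3 -m handwheel '[{"linear":[0,0.34,0],"rotation":[0,0,0]},{"linear":[0,0.34,0],"rotation":[0,0,0]},{"linear":[0,0.34,0],"rotation":[0,0,0]},{"linear":[0,0.34,0],"rotation":[0,0,0]},{"linear":[0,0.34,0],"rotation":[0,0,0]},{"linear":[0,0.34,0],"rotation":[0,0,0]},{"linear":[0,0.34,0],"rotation":[0,0,0]},{"linear":[0,0,0],"rotation":[0,0,0]}]'
python3 -m handwheel '[{"linear":[0,0,0],"rotation":[0,0,0]},{"linear":[0,0,-0.6],"rotation":[0,0,0]},{"linear":[0,0,-0.6],"rotation":[0,0,0]},{"linear":[0,0,-0.6],"rotation":[0,0,0]},{"linear":[0,0,0],"rotation":[0,0,0]}]'
python3 -c "
from h import *
grab('side','s1.png')"
python3 go.py .5800 .1815 .090 185.3
```

```text
t: 9.65
ee_pos: [0.4893, 0.3305, 0.0895]
tcp_rot: [0.0, -0.045, 0.999, 0.0]
force: [1.2, 0.6, -2.1]
grip_width: 0.249
grasp_force: 59.6
t: 10.15
ee_pos: [0.4914, 0.3296, 0.1463]
tcp_rot: [0.003, -0.044, 0.999, 0.001]
force: [0.8, -0.2, -1.4]
grip_width: 0.251
grasp_force: 59.8
turn(0.1rad) [ 0.01  0.03 -0.04] shift(30mm) [-2.52 -5.18  1.82] now [0.4905 0.3291 0.1447]
```

```bash
python3 -m handwheel '[{"linear":[-0.42,-0.86,0],"rotation":[0,0,0]},{"linear":[-0.42,-0.86,0],"rotation":[0,0,0]},{"linear":[-0.42,-0.86,0],"rotation":[0,0,0]},{"linear":[-0.42,-0.86,0],"rotation":[0,0,0]},{"linear":[-0.42,-0.86,0],"rotation":[0,0,0]},{"linear":[-0.42,-0.86,0],"rotation":[0,0,0]},{"linear":[0,0,0.4],"rotation":[0,0,0]},{"linear":[0,0,0.4],"rotation":[0,0,0]}]'
python3 -m handwheel '[{"linear":[0,0,0.4],"rotation":[0,0,0]},{"linear":[0,0,0.4],"rotation":[0,0,0]},{"linear":[0,0,0],"rotation":[0,0,0]},{"linear":[0,0,0],"rotation":[0,0,0]},{"linear":[0,0,0],"rotation":[0,0,0]}]'
python3 go.py .5802 .1818 .090 185.3
```

```text
t: 11.0
ee_pos: [0.5779, 0.1807, 0.1178]
tcp_rot: [-0.001, -0.044, 0.999, 0.0]
force: [-0.1, 1.0, -1.7]
grip_width: 0.251
grasp_force: 59.7
t: 11.5
ee_pos: [0.5788, 0.182, 0.096]
tcp_rot: [0.001, -0.045, 0.999, 0.0]
force: [0.4, 0.8, -1.4]
grip_width: 0.251
grasp_force: 59.7
turn(0.1rad) [ 0.    0.01 -0.03] shift(30mm) [-0.05 -0.01  0.2 ] now [0.5788 0.182  0.096 ]
```

View pics/s1.png

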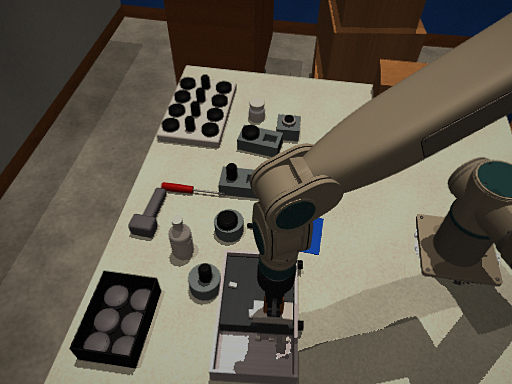

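The side view shows one chip still on the plate's far side, at (233,285). I'll make the second pass now.

```bash
python3 -m handwheel '[{"linear":[-0.05,0,0.2],"rotation":[0,0,0]},{"linear":[0,0.3,0],"rotation":[0,0,0]},{"linear":[0,0.35,0],"rotation":[0,0,0]},{"linear":[0,0.35,0],"rotation":[0,0,0]},{"linear":[0,0.35,0],"rotation":[0,0,0]},{"linear":[0,0.35,0],"rotation":[0,0,0]},{"linear":[0,0.35,0],"rotation":[0,0,0]},{"linear":[0,0.35,0],"rotation":[0,0,0]}]'
python3 -m handwheel '[{"linear":[0,0.35,0],"rotation":[0,0,0]},{"linear":[0,0.35,0],"rotation":[0,0,0]},{"linear":[0,0.35,0],"rotation":[0,0,0]},{"linear":[0,0.35,0],"rotation":[0,0,0]},{"linear":[0,0.35,0],"rotation":[0,0,0]},{"linear":[0,0.35,0],"rotation":[0,0,0]},{"linear":[0,0.35,0],"rotation":[0,0,0]},{"linear":[0,0.35,0],"rotation":[0,0,0]}]'
python3 -m handwheel '[{"linear":[0,0,0],"rotation":[0,0,0]},{"linear":[0,0,0],"rotation":[0,0,0]},{"linear":[0,0,-0.8],"rotation":[0,0,0]},{"linear":[0,0,-0.8],"rotation":[0,0,0]},{"linear":[0,0,-0.8],"rotation":[0,0,0]},{"linear":[0,0,-0.6],"rotation":[0,0,0]},{"linear":[0,0,0],"rotation":[0,0,0]},{"linear":[0,0,0],"rotation":[0,0,0]}]'
python3 go.py .5404 .1781 .18 185.3
```

```text
t: 12.3
ee_pos: [0.5733, 0.2544, 0.0894]
tcp_rot: [0.0, -0.045, 0.999, 0.0]
force: [-0.0, -0.3, -1.0]
grip_width: 0.249
grasp_force: 59.8
t: 13.1
ee_pos: [0.5659, 0.338, 0.0894]
tcp_rot: [-0.0, -0.045, 0.999, 0.0]
force: [-0.3, -0.7, -1.4]
grip_width: 0.251
grasp_force: 59.8
t: 13.9
ee_pos: [0.5661, 0.3366, 0.1793]
tcp_rot: [0.0, -0.044, 0.999, -0.0]
force: [-1.1, -0.5, -2.1]
grip_width: 0.25
grasp_force: 59.8
turn(0.1rad) [-0.    0.   -0.04] shift(30mm) [ 1.34 -5.18 -0.02] now [0.5661 0.3366 0.1793]
```

```bash
python3 -m handwheel '[{"linear":[0.4,-1,0],"rotation":[0,0,0.2]},{"linear":[0.4,-1,0],"rotation":[0,0,0.2]},{"linear":[0.4,-1,0],"rotation":[0,0,0.2]},{"linear":[0.4,-1,0],"rotation":[0,0,0.2]},{"linear":[0.4,-1,0],"rotation":[0,0,0.2]},{"linear":[0.4,-1,0],"rotation":[0,0,0.2]},{"linear":[0.4,-1,0],"rotation":[0,0,0.2]},{"linear":[0.4,-1,0],"rotation":[0,0,0]}]'
python3 -m handwheel '[{"linear":[0.4,-1,0],"rotation":[0,0,0]},{"linear":[0.4,-1,0],"rotation":[0,0,0]},{"linear":[0,0,0],"rotation":[0,0,0]},{"linear":[0,0,0],"rotation":[0,0,0]}]'
python3 go.py .4425 .015 .0447 177
python3 -c "
from h import *
a,_=grab('side');b,_=grab('top')
f=lambda i,s: cv2.resize(i,(s,s*3//4))
r=lambda i:cv2.resize(i,None,fx=3,fy=3,interpolation=cv2.INTER_CUBIC)
A=r(a[240:384,195:310]);B=r(b[165:240,100:210])
o=np.zeros((440,700,3),np.uint8);o[:432,:345]=A;o[:225,350:680]=B
cv2.imwrite('pics/chk.png',o)"
```

```text
t: 14.7
ee_pos: [0.4726, 0.0941, 0.1775]
tcp_rot: [-0.002, 0.026, 1.0, -0.0]
force: [-0.2, -0.1, -1.4]
grip_width: 0.253
grasp_force: 59.8
t: 15.1
ee_pos: [0.4464, 0.0364, 0.1781]
tcp_rot: [-0.001, 0.026, 1.0, 0.0]
force: [0.2, -0.3, -2.5]
grip_width: 0.246
grasp_force: 59.9
turn(0.1rad) [ 0.   -0.02 -0.  ] shift(30mm) [ 0.09 -0.72  4.45] now [0.4464 0.0364 0.1781]
```

View pics/chk.png

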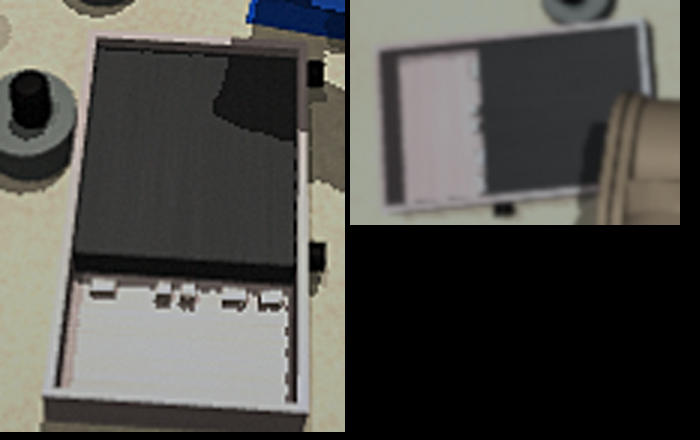

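The plate is clear. All five chips lie on the tray floor, in a row at rows ~288–298. Next I stand the scraper on the mat.

```bash
python3 -m handwheel '[{"linear":[0.09,-0.72,0],"rotation":[0,0,0]},{"linear":[0,0,0.8],"rotation":[0,0,0]},{"linear":[0,0,0.8],"rotation":[0,0,0]},{"linear":[0,0,0.8],"rotation":[0,0,0]},{"linear":[0,0,0.8],"rotation":[0,0,0]},{"linear":[0,0,0.6],"rotation":[0,0,0]},{"linear":[0,0,0],"rotation":[0,0,0]},{"linear":[0,0,0],"rotation":[0,0,0]}]'
python3 go.py .4425 .015 .0437 177
```

```text
t: 16.0
ee_pos: [0.444, 0.016, 0.0653]
tcp_rot: [-0.0, 0.025, 1.0, 0.0]
force: [1.2, 0.1, -1.6]
grip_width: 0.249
grasp_force: 60.0
turn(0.1rad) [ 0.   -0.01  0.03] shift(30mm) [ 0.05 -0.04  0.72] now [0.444  0.016  0.0653]
```

```bash
python3 -m handwheel '[{"linear":[0,0,0.3],"rotation":[0,0,0]},{"linear":[0,0,0.2],"rotation":[0,0,0]},{"linear":[0,0,0.1],"rotation":[0,0,0]},{"linear":[0,0,0.07],"rotation":[0,0,0]},{"linear":[0,0,0],"rotation":[0,0,0]},{"linear":[0,0,0],"rotation":[0,0,0]},{"linear":[0,0,0],"rotation":[0,0,0]}]'
python3 -m handwheel '[{"linear":[0,0,0],"rotation":[0,0,0]},{"linear":[0,0,0],"rotation":[0,0,0]},{"linear":[0,0,0],"rotation":[0,0,0]},{"linear":[0,0,0],"rotation":[0,0,0]},{"linear":[0,0,0],"rotation":[0,0,0]},{"linear":[0,0,0],"rotation":[0,0,0]},{"linear":[0,0,0],"rotation":[0,0,0]},{"linear":[0,0,0],"rotation":[0,0,0]}]' 1
python3 -m handwheel '[{"linear":[0,0,-0.3],"rotation":[0,0,0]},{"linear":[0,0,-0.7],"rotation":[0,0,0]},{"linear":[0,0,-1],"rotation":[0,0,0]},{"linear":[0,0,-1],"rotation":[0,0,0]},{"linear":[0,0,-1],"rotation":[0,0,0]},{"linear":[0,0,-1],"rotation":[0,0,0]},{"linear":[0,0,-0.6],"rotation":[0,0,0]}]'
python3 -m handwheel '[{"linear":[0,-1,0],"rotation":[0,0,0]},{"linear":[0,-1,0],"rotation":[0,0,0]},{"linear":[0,-1,0],"rotation":[0,0,0]},{"linear":[0,-1,0],"rotation":[0,0,0]},{"linear":[0,-1,0],"rotation":[0,0,0]},{"linear":[0,-1,0],"rotation":[0,0,0]},{"linear":[0,0,0],"rotation":[0,0,0]},{"linear":[0,0,0],"rotation":[0,0,0]}]'
python3 -c "
from h import *
im,c=grab('wrist','w3.png');np.savez('c3.npz',*c);cv2.imwrite('pics/w3b.png',cv2.resize(im,(800,600),interpolation=cv2.INTER_CUBIC))"
```

```text
t: 16.7
ee_pos: [0.4441, 0.0153, 0.0455]
tcp_rot: [0.0, 0.025, 1.0, -0.0]
force: [-0.0, 0.4, -1.5]
grip_width: 0.248
grasp_force: 60.2
t: 17.5
ee_pos: [0.4439, 0.0154, 0.0453]
tcp_rot: [-0.0, 0.025, 1.0, -0.0]
force: [-0.4, -0.0, 0.5]
grip_width: 1.001
grasp_force: 0.0
t: 18.2
ee_pos: [0.4451, 0.0153, 0.2167]
tcp_rot: [0.002, 0.025, 1.0, -0.0]
force: [0.2, 0.3, -0.1]
grip_width: 0.998
grasp_force: 0.0
t: 19.0
ee_pos: [0.4346, -0.1647, 0.2137]
tcp_rot: [0.0, 0.026, 1.0, 0.0]
force: [0.1, -0.0, -0.3]
grip_width: 1.0
grasp_force: 0.0
```

View pics/w3b.png

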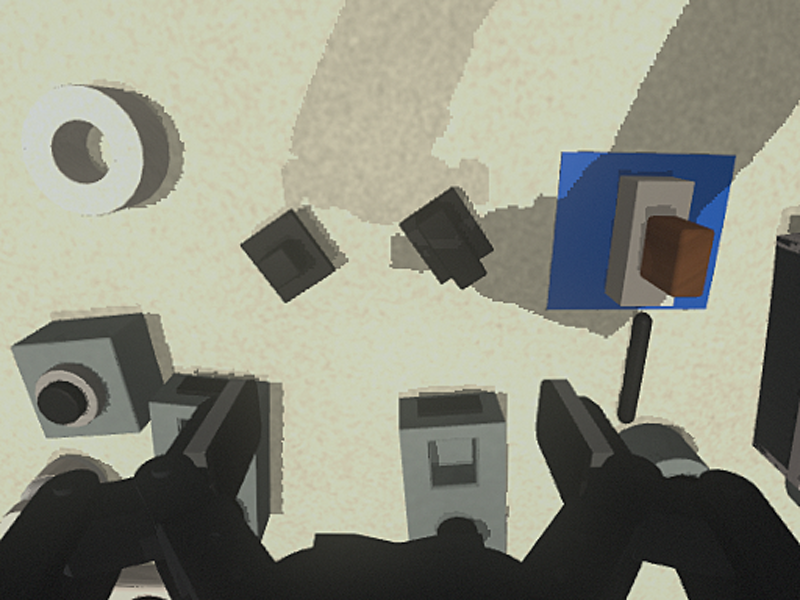

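The scraper stands on the mat. The plug (bar) is at (445,238), the blank at (290,255) and socket_tall at (453,463). I zoom in with the brightness raised.

```bash
python3 -c "
import cv2,numpy as np
a=cv2.imread('pics/w3.png');g=(255*(a/255.)**.5).astype(np.uint8)
A=cv2.resize(g[110:200,145:325],None,fx=4.4,fy=4.4,interpolation=cv2.INTER_CUBIC)
B=cv2.resize(g[265:325,245:335],None,fx=3,fy=3,interpolation=cv2.INTER_CUBIC)
o=np.zeros((580,800,3),np.uint8);o[:A.shape[0],:A.shape[1]]=A;o[400:580,:270]=B;cv2.imwrite('pics/z3.png',o)"
```

```text
(no output)
```

View pics/z3.png

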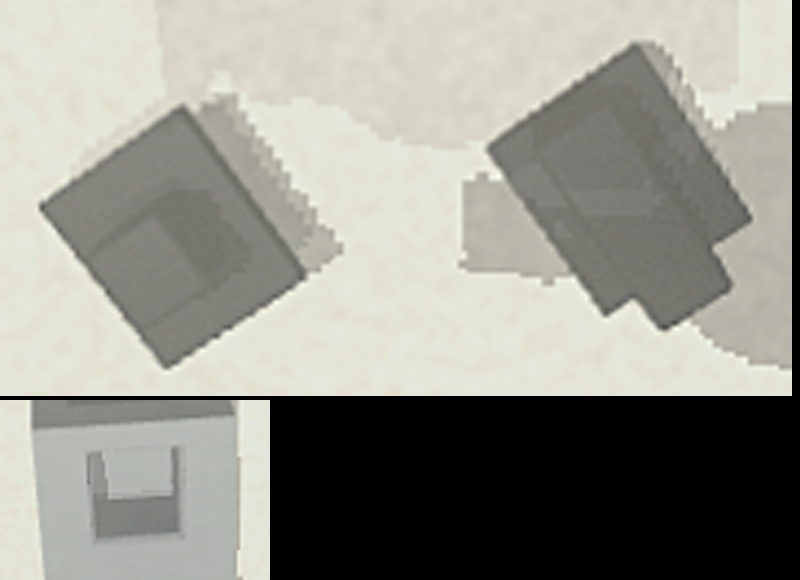

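```bash
cat > q.py <<'E'
from h import *
def quad(c,P,z,name):
    B=topl(c,P,z)[:,:2]; a=(B[1]-B[0]+B[2]-B[3])/2; b=(B[2]-B[1]+B[3]-B[0])/2
    f=lambda v:round(np.degrees(np.arctan2(v[1],v[0])),1)
    print(name,np.round(B.mean(0),4),'01: %.4f @%s   12: %.4f @%s'%(np.linalg.norm(a),f(a),np.linalg.norm(b),f(b)))
E
python3 - <<'E'
from q import *
d=np.load('c3.npz'); c=[d[k] for k in d.files]
A=lambda P:np.array(P)/4.4+[144.6,109.6]
quad(c,A([(182,105),(40,207),(167,370),(305,276)]),.03,'blank')
quad(c,A([(637,43),(488,148),(607,315),(752,218)]),.03,'plug')
quad(c,(np.array([(87,453),(180,446),(184,534),(95,541)])-[0,400])/3+[244.7,264.7],.045,'sockT')
E
```

```text
blank [ 0.4385 -0.2417] 01: 0.0442 @-58.7   12: 0.0510 @30.2
plug [ 0.4297 -0.1314] 01: 0.0429 @-57.4   12: 0.0517 @32.0
sockT [ 0.6053 -0.1309] 01: 0.0368 @92.0   12: 0.0438 @2.5
```

```bash
python3 go.py .4297 -.1314 .11 212
```

```text
turn(0.1rad) [ 0.01  0.   -6.1 ] shift(30mm) [-0.44  1.01  3.45] now [ 0.4345 -0.164   0.2136]
```

```bash
python3 -m handwheel '[{"linear":[0,0,0],"rotation":[0,0,-0.87]},{"linear":[0,0,0],"rotation":[0,0,-0.87]},{"linear":[0,0,0],"rotation":[0,0,-0.87]},{"linear":[0,0,0],"rotation":[0,0,-0.87]},{"linear":[0,0,0],"rotation":[0,0,-0.87]},{"linear":[0,0,0],"rotation":[0,0,-0.87]},{"linear":[0,0,0],"rotation":[0,0,-0.88]}]'
python3 -m handwheel '[{"linear":[-0.22,0.5,0],"rotation":[0,0,0]},{"linear":[-0.22,0.5,0.2],"rotation":[0,0,0]},{"linear":[0,0,0.8],"rotation":[0,0,0]},{"linear":[0,0,0.8],"rotation":[0,0,0]},{"linear":[0,0,0.8],"rotation":[0,0,0]},{"linear":[0,0,0.8],"rotation":[0,0,0]},{"linear":[0,0,0],"rotation":[0,0,0]},{"linear":[0,0,0],"rotation":[0,0,0]}]'
python3 go.py .4297 -.1314 .036 212
python3 -c "
from h import *
im,c=grab('wrist','w4.png');np.savez('c4.npz',*c)
g=(255*(im/255.)**.5).astype(np.uint8);print(proj(c,[.4297,-.1314,.064]))
cv2.imwrite('pics/w4b.png',cv2.resize(g,(800,600)))"
```

```text
t: 19.75
ee_pos: [0.4346, -0.1629, 0.2134]
tcp_rot: [-0.0, -0.279, 0.96, 0.0]
force: [0.6, -0.0, 0.3]
grip_width: 1.002
grasp_force: 0.0
t: 20.55
ee_pos: [0.4295, -0.1307, 0.1115]
tcp_rot: [-0.0, -0.276, 0.961, 0.001]
force: [0.2, 0.6, 0.0]
grip_width: 0.996
grasp_force: 0.0
turn(0.1rad) [ 0.01 -0.    0.01] shift(30mm) [ 0.01 -0.02  2.52] now [ 0.4295 -0.1307  0.1115]
[[254.13024488 207.62830456]]
```

View pics/w4b.png

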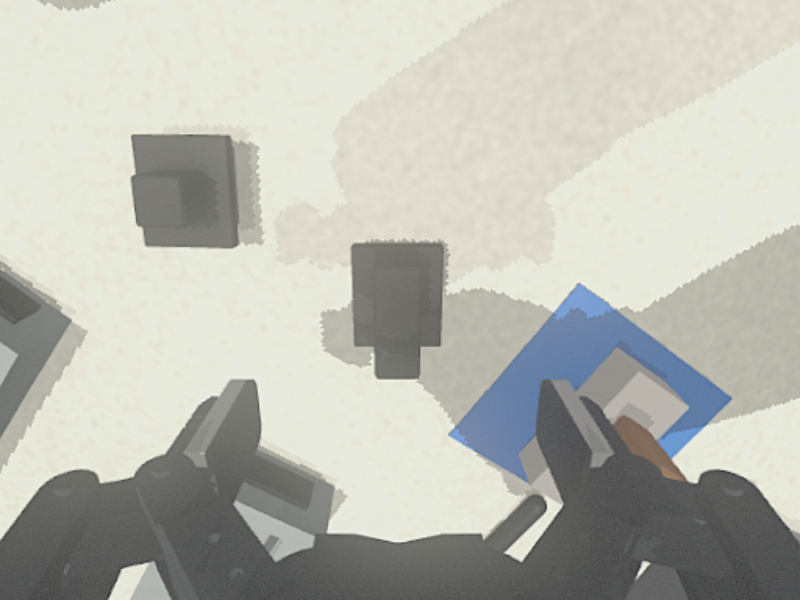

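The plug sits square to the tool, with flange corners at about (351,244) and (441,346). I check its centre, then descend and grip.

```bash
python3 - <<'E'
from q import *
d=np.load('c4.npz'); c=[d[k] for k in d.files]
quad(c,np.array([(351,244),(444,244),(441,346),(354,346)])*.64-.2,.03,'plug')
quad(c,np.array([(132,136),(231,136),(238,246),(145,246)])*.64-.2,.03,'blank')
E
python3 -m handwheel '[{"linear":[0,0,0.5],"rotation":[0,0,0]},{"linear":[0,0,0.5],"rotation":[0,0,0]},{"linear":[0,0,0.5],"rotation":[0,0,0]},{"linear":[0,0,0.5],"rotation":[0,0,0]},{"linear":[0,0,0.4],"rotation":[0,0,0]},{"linear":[0,0,0.1],"rotation":[0,0,0]},{"linear":[0,0,0],"rotation":[0,0,0]},{"linear":[0,0,0],"rotation":[0,0,0]}]'
python3 go.py .4297 -.1314 .036 212
```

```text
plug [ 0.4296 -0.1315] 01: 0.0439 @122.0   12: 0.0529 @32.0
blank [ 0.438  -0.2413] 01: 0.0455 @121.3   12: 0.0507 @30.1
t: 21.4
ee_pos: [0.4308, -0.1323, 0.0371]
tcp_rot: [0.001, -0.276, 0.961, -0.0]
force: [-0.2, -0.3, -0.3]
grip_width: 1.0
grasp_force: 0.0
turn(0.1rad) [-0.01  0.01  0.01] shift(30mm) [0.02 0.04 0.04] now [ 0.4308 -0.1323  0.0371]
```

```bash
python3 -m handwheel '[{"linear":[0,0,0],"rotation":[0,0,0]},{"linear":[0,0,0],"rotation":[0,0,0]},{"linear":[0,0,0],"rotation":[0,0,0]},{"linear":[0,0,0],"rotation":[0,0,0]},{"linear":[0,0,0],"rotation":[0,0,0]},{"linear":[0,0,0],"rotation":[0,0,0]},{"linear":[0,0,0],"rotation":[0,0,0]},{"linear":[0,0,0],"rotation":[0,0,0]}]' 0
python3 go.py .4297 -.1314 .036 212
python3 -m handwheel '[{"linear":[0,0,-0.6],"rotation":[0,0,0]},{"linear":[0,0,-1],"rotation":[0,0,0]},{"linear":[0,0,-1],"rotation":[0,0,0.86]},{"linear":[0,0,-1],"rotation":[0,0,0.86]},{"linear":[0,0,-0.6],"rotation":[0,0,0.86]},{"linear":[0,0,0],"rotation":[0,0,0.86]},{"linear":[0,0,0],"rotation":[0,0,0.86]},{"linear":[0,0,0],"rotation":[0,0,0.86]}]'
python3 -m handwheel '[{"linear":[0,0,0],"rotation":[0,0,0]},{"linear":[0,0,0],"rotation":[0,0,0]}]'
python3 go.py .6053 -.1309 .059 182.5
```

```text
t: 22.2
ee_pos: [0.4301, -0.132, 0.0365]
tcp_rot: [0.0, -0.276, 0.961, -0.0]
force: [-0.8, 0.7, 2.5]
grip_width: 0.222
grasp_force: 58.8
turn(0.1rad) [-0.    0.    0.01] shift(30mm) [-0.    0.02  0.02] now [ 0.4301 -0.132   0.0365]
t: 23.0
ee_pos: [0.4296, -0.1318, 0.162]
tcp_rot: [-0.0, -0.02, 1.0, 0.0]
force: [0.5, -0.4, -1.0]
grip_width: 0.224
grasp_force: 58.8
t: 23.2
ee_pos: [0.4296, -0.1318, 0.1618]
tcp_rot: [-0.0, -0.022, 1.0, 0.0]
force: [0.5, 0.7, -1.5]
grip_width: 0.222
grasp_force: 58.8
turn(0.1rad) [ 0.   -0.01  0.01] shift(30mm) [-5.85 -0.23  3.43] now [ 0.4296 -0.1318  0.1618]
```

```bash
python3 -m handwheel '[{"linear":[-0.85,-0.04,0],"rotation":[0,0,0]},{"linear":[-0.85,-0.04,0],"rotation":[0,0,0]},{"linear":[-0.85,-0.04,0],"rotation":[0,0,0]},{"linear":[-0.85,-0.04,0],"rotation":[0,0,0]},{"linear":[-0.85,-0.04,0],"rotation":[0,0,0]},{"linear":[-0.85,-0.03,0],"rotation":[0,0,0]},{"linear":[-0.75,0,0],"rotation":[0,0,0]},{"linear":[0,0,0],"rotation":[0,0,0]}]'
python3 -m handwheel '[{"linear":[0,0,0.8],"rotation":[0,0,0]},{"linear":[0,0,0.8],"rotation":[0,0,0]},{"linear":[0,0,0.6],"rotation":[0,0,0]},{"linear":[0,0,0],"rotation":[0,0,0]},{"linear":[0,0,0],"rotation":[0,0,0]},{"linear":[0,0,0],"rotation":[0,0,0]}]'
python3 go.py .6053 -.1309 .059 182.5
python3 -c "
from h import *
im,c=grab('side');cv2.imwrite('pics/s5.png',cv2.resize(im[120:240,200:320],None,fx=4,fy=4,interpolation=cv2.INTER_CUBIC))"
```

```text
t: 24.0
ee_pos: [0.6086, -0.1315, 0.1619]
tcp_rot: [0.001, -0.023, 1.0, -0.0]
force: [-1.1, 0.3, -0.9]
grip_width: 0.223
grasp_force: 58.8
t: 24.6
ee_pos: [0.6064, -0.1316, 0.0977]
tcp_rot: [0.001, -0.022, 1.0, -0.0]
force: [-0.4, -1.1, -1.4]
grip_width: 0.224
grasp_force: 58.8
turn(0.1rad) [-0.01  0.02 -0.  ] shift(30mm) [0.04 0.03 1.29] now [ 0.6064 -0.1316  0.0977]
```

View pics/s5.png

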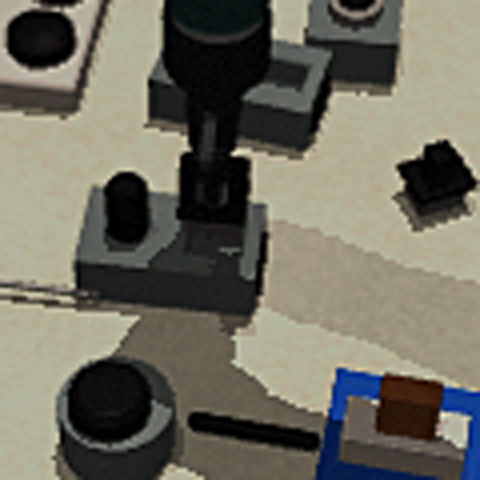

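The plug hangs above socket_tall at (213,200). I descend slowly and watch the force.

```bash
python3 -m handwheel '[{"linear":[0.02,0.02,0.3],"rotation":[0,0,0]},{"linear":[0,0,0.2],"rotation":[0,0,0]},{"linear":[0,0,0.1],"rotation":[0,0,0]},{"linear":[0,0,0.1],"rotation":[0,0,0]},{"linear":[0,0,0],"rotation":[0,0,0]},{"linear":[0,0,0],"rotation":[0,0,0]}]'
python3 go.py .6053 -.1309 .059 182.5
```

```text
t: 25.25
ee_pos: [0.605, -0.1307, 0.0752]
tcp_rot: [-0.0, -0.022, 1.0, 0.0]
force: [-0.3, 0.1, -1.6]
grip_width: 0.221
grasp_force: 58.8
turn(0.1rad) [ 0. -0. -0.] shift(30mm) [-0.01 -0.01  0.54] now [ 0.605  -0.1307  0.0752]
```

It has gone in about 7 mm with no contact force. I continue down.

```bash
python3 -m handwheel '[{"linear":[0,0,0.15],"rotation":[0,0,0]},{"linear":[0,0,0.15],"rotation":[0,0,0]},{"linear":[0,0,0.15],"rotation":[0,0,0]},{"linear":[0,0,0.1],"rotation":[0,0,0]},{"linear":[0,0,0],"rotation":[0,0,0]},{"linear":[0,0,0],"rotation":[0,0,0]}]'
python3 go.py .6053 -.1309 .059 182.5
```

```text
t: 25.85
ee_pos: [0.6048, -0.1306, 0.0596]
tcp_rot: [-0.0, -0.022, 1.0, 0.0]
force: [-2.5, 1.0, 5.4]
grip_width: 0.222
grasp_force: 59.8
turn(0.1rad) [ 0. -0. -0.] shift(30mm) [-0.02 -0.01  0.02] now [ 0.6048 -0.1306  0.0596]
```

```bash
python3 -m handwheel '[{"linear":[0,0,0],"rotation":[0,0,0]},{"linear":[0,0,0],"rotation":[0,0,0]},{"linear":[0,0,0],"rotation":[0,0,0]},{"linear":[0,0,0],"rotation":[0,0,0]},{"linear":[0,0,0],"rotation":[0,0,0]},{"linear":[0,0,0],"rotation":[0,0,0]}]' 1
python3 -m handwheel '[{"linear":[0,0,-0.3],"rotation":[0,0,0]},{"linear":[0,0,-0.7],"rotation":[0,0,0]},{"linear":[0,0,-1],"rotation":[0,0,0]},{"linear":[0,0,-1],"rotation":[0,0,0]},{"linear":[0,0,-1],"rotation":[0,0,0]},{"linear":[0,0,-1],"rotation":[0,0,0]},{"linear":[0,0,-0.6],"rotation":[0,0,0]}]'
python3 -m handwheel '[{"linear":[0.9,-0.8,0],"rotation":[0,0,0]},{"linear":[0.9,-0.8,0],"rotation":[0,0,0]},{"linear":[0.9,-0.8,0],"rotation":[0,0,0]},{"linear":[0.9,-0.8,0],"rotation":[0,0,0]},{"linear":[0.9,-0.8,0],"rotation":[0,0,0]},{"linear":[0.9,-0.8,0],"rotation":[0,0,0]},{"linear":[0,0,0],"rotation":[0,0,0]},{"linear":[0,0,0],"rotation":[0,0,0]}]'
python3 -c "
from h import *
im,c=grab('wrist','w6.png');np.savez('c6.npz',*c)
g=(255*(im/255.)**.5).astype(np.uint8)
cv2.imwrite('pics/w6b.png',cv2.resize(g,(800,600),interpolation=cv2.INTER_CUBIC))"
```

```text
t: 26.45
ee_pos: [0.605, -0.1307, 0.0587]
tcp_rot: [-0.0, -0.022, 1.0, 0.0]
force: [0.1, 0.9, -0.2]
grip_width: 1.001
grasp_force: 0.0
t: 27.15
ee_pos: [0.6063, -0.1311, 0.2308]
tcp_rot: [0.002, -0.022, 1.0, -0.001]
force: [-0.1, -0.2, 0.5]
grip_width: 1.001
grasp_force: 0.0
t: 27.95
ee_pos: [0.4491, -0.2821, 0.2275]
tcp_rot: [0.001, -0.021, 1.0, -0.0]
force: [0.4, -0.0, 0.5]
grip_width: 0.998
grasp_force: 0.0
```

View pics/w6b.png

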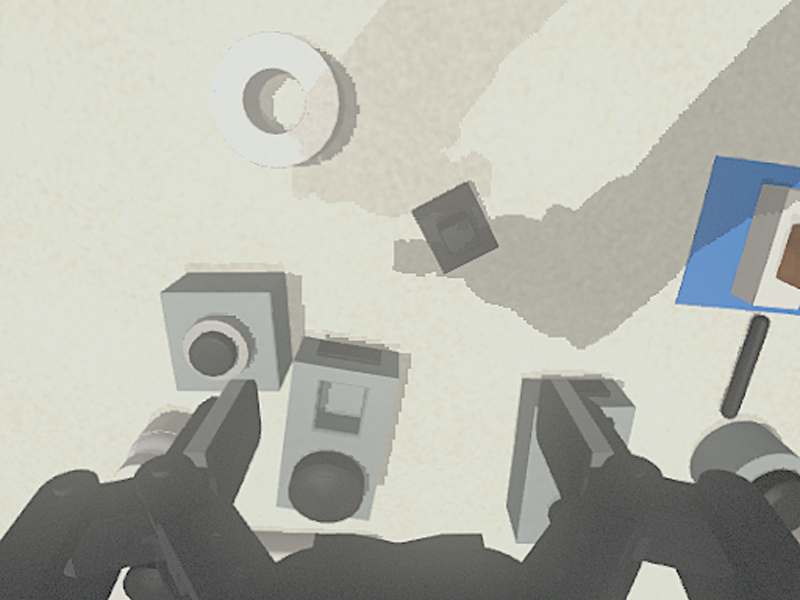

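Blank's flange corners are (472,182), (413,212), (444,273) and (498,246). Socket_wide's hole is at about (341,406), and the start button's top is at (212,354).

```bash
python3 - <<'E'
from q import *
d=np.load('c6.npz'); c=[d[k] for k in d.files]; s=lambda P:np.array(P)*.64-.2
quad(c,s([(472,182),(413,212),(444,273),(498,246)]),.03,'blank')
quad(c,s([(319,376),(368,383),(363,436),(313,429)]),.045,'sockW')
quad(c,s([(162,292),(273,292),(286,388),(176,390)]),.05,'box')
print('button',topl(c,s([(212,354)]),.06))
E
python3 go.py .438 -.2413 .11 210.3
```

```text
blank [ 0.4387 -0.2414] 01: 0.0443 @-60.0   12: 0.0500 @28.3
sockW [ 0.5777 -0.3216] 01: 0.0384 @83.2   12: 0.0479 @-5.1
box [ 0.5245 -0.4062] 01: 0.0820 @93.3   12: 0.0776 @2.8
button [[ 0.52918236 -0.41173939  0.06      ]]
turn(0.1rad) [-0.01  0.01 -4.86] shift(30mm) [-0.34  1.36  3.91] now [ 0.4497 -0.2816  0.2274]
```

```bash
python3 - <<'E'
from q import *
d=np.load('c6.npz'); c=[d[k] for k in d.files]
im=cv2.imread('pics/w6.png'); g=cv2.cvtColor(im,cv2.COLOR_BGR2GRAY)
x0,y0=190,232; r=g[y0:y0+54,x0:x0+56]
print('\n'.join(' '.join('%3d'%v for v in row[::1]) for row in r[::3]))
E
python3 -m handwheel '[{"linear":[0,0,0],"rotation":[0,0,-0.81]},{"linear":[0,0,0],"rotation":[0,0,-0.81]},{"linear":[0,0,0],"rotation":[0,0,-0.81]},{"linear":[0,0,0],"rotation":[0,0,-0.81]},{"linear":[0,0,0],"rotation":[0,0,-0.81]},{"linear":[0,0,0],"rotation":[0,0,-0.81]},{"linear":[0,0,0],"rotation":[0,0,0]}]'
python3 -m handwheel '[{"linear":[-0.16,0.68,0],"rotation":[0,0,0]},{"linear":[-0.16,0.68,0.7],"rotation":[0,0,0]},{"linear":[0,0,0.8],"rotation":[0,0,0]},{"linear":[0,0,0.8],"rotation":[0,0,0]},{"linear":[0,0,0.8],"rotation":[0,0,0]},{"linear":[0,0,0.8],"rotation":[0,0,0]},{"linear":[0,0,0],"rotation":[0,0,0]},{"linear":[0,0,0],"rotation":[0,0,0]}]'
python3 go.py .4384 -.2414 .036 210.3
```

```text
132 135 125 118 107  86  81  70  62  62  59  58  60  60  59  59  62  59  63  65  63  64  62  66  63  64  65  65  65  64  65  68  65  65  66  65  66  68  65  69  63  61  57  49  48  51  50  48  51  51  53  51  51  59  66  67
125 126 126 128 129 129 128 127 127 127 126 127 127 128 132 133 135 135 139 139 125 119 106  83  75  66  58  58  59  59  58  62  63  63  62  65  65  64  65  64  66  64  64  67  64  68  66  67  66  67  68  66  67  69  67  68
127 127 126 126 125 125 126 125 128 126 126 127 128 127 128 128 127 125 128 127 126 127 128 128 128 127 129 130 129 131 131 132 134 136 135 137 137 140 142 125 120  89  77  64  59  60  61  60  62  63  63  63  64  64  68  65
125 124 125 126 125 125 125 127 128 127 127 129 127 130 129 129 129 128 126 127 125 125 125 125 126 126 125 126 125 128 126 127 128 127 128 129 129 128 129 127 129 128 130 130 129 130 129 132 131 130 132 133 132 134 137 137
124 124 124 127 127 126 124 127 126 126 126 127 131 114 101  70  55  75  82  85  88 103 105 108 115 117 123 127 128 129 127 128 127 129 130 130 129 128 129 128 129 129 128 128 128 128 129 127 127 129 129 
[... 2598 characters left out ...]
1 123 121 120 120 120 119 118 115 117 115 110 115 119 120 120 119 119 122 122 122 121 122 120 121 121 122 122
117 118 118 118 120 119 119 119 120 119 120 119 119 119 120 117 118 117 119 119 119 119 119 119 118 118 118 119 120 119 118 120 120 118 120 119 118 120 120 120 119 120 117 120 119 121 121 121 122 121 123 121 122 122 123 122
t: 28.7
ee_pos: [0.4504, -0.2806, 0.227]
tcp_rot: [0.0, -0.262, 0.965, -0.0]
force: [-0.5, -0.3, 1.0]
grip_width: 1.0
grasp_force: 0.0
t: 29.5
ee_pos: [0.4373, -0.241, 0.1099]
tcp_rot: [-0.0, -0.262, 0.965, 0.0]
force: [0.1, -0.2, -0.2]
grip_width: 1.001
grasp_force: 0.0
turn(0.1rad) [ 0.01 -0.    0.  ] shift(30mm) [-0.03 -0.03  2.46] now [ 0.4373 -0.241   0.1099]
```

```bash
python3 - <<'E'
from q import *
d=np.load('c6.npz'); c=[d[k] for k in d.files]
quad(c,np.array([(15,243.5),(44.5,248.5),(39,278.5),(10.5,273.5)])+[190,0],.045,'in')
quad(c,np.array([(12.5,242),(46,247.5),(41,280.5),(9,275.5)])+[190,0],.045,'out')
d=np.load('c3.npz'); c=[d[k] for k in d.files]
g=cv2.cvtColor(cv2.imread('pics/w3.png'),cv2.COLOR_BGR2GRAY)
# same kind of limits for socket_tall in w3, for the clicks' bias
print(g[275:320:2,290]); print(g[300,270:312])
print(proj(c,[.6053,-.1309,.045]))
E
python3 -m handwheel '[{"linear":[-0.03,-0.03,0.5],"rotation":[0,0,0]},{"linear":[0,0,0.5],"rotation":[0,0,0]},{"linear":[0,0,0.5],"rotation":[0,0,0]},{"linear":[0,0,0.5],"rotation":[0,0,0]},{"linear":[0,0,0.35],"rotation":[0,0,0]},{"linear":[0,0,0.1],"rotation":[0,0,0]},{"linear":[0,0,0],"rotation":[0,0,0]},{"linear":[0,0,0],"rotation":[0,0,0]}]'
python3 go.py .4384 -.2414 .036 210.3
```

```text
in [ 0.5795 -0.3223] 01: 0.0354 @81.2   12: 0.0429 @-8.2
out [ 0.5802 -0.3225] 01: 0.0399 @82.0   12: 0.0473 @-6.3
[135 134 136 129 129 131 130 128 125 129 131  84  67  67  63  65  63  68
 111 124 126 126 129]
[130 130 132 133 122 104  70  62  64  66  67  67  67  68  69  67  66  67
  66  67  66  64  63  64  67  66  65  67  65  66  66  65  63  62  82 109
 120 127 130 126 128 127]
[[290.22647234 296.20866951]]
t: 30.3
ee_pos: [0.4391, -0.2423, 0.0372]
tcp_rot: [0.001, -0.262, 0.965, -0.001]
force: [-0.1, -0.6, -0.8]
grip_width: 1.003
grasp_force: 0.0
turn(0.1rad) [-0.02  0.01  0.  ] shift(30mm) [0.   0.04 0.04] now [ 0.4391 -0.2423  0.0372]
```

```bash
python3 -m handwheel '[{"linear":[0,0.02,0.1],"rotation":[0,0,0]},{"linear":[0,0,0],"rotation":[0,0,0]},{"linear":[0,0,0],"rotation":[0,0,0]}]' 1
python3 -m handwheel '[{"linear":[0,0,0],"rotation":[0,0,0]},{"linear":[0,0,0],"rotation":[0,0,0]},{"linear":[0,0,0],"rotation":[0,0,0]},{"linear":[0,0,0],"rotation":[0,0,0]},{"linear":[0,0,0],"rotation":[0,0,0]},{"linear":[0,0,0],"rotation":[0,0,0]},{"linear":[0,0,0],"rotation":[0,0,0]},{"linear":[0,0,0],"rotation":[0,0,0]}]' 0
python3 -m handwheel '[{"linear":[0,0,-0.6],"rotation":[0,0,0]},{"linear":[0,0,-1],"rotation":[0,0,0.95]},{"linear":[0,0,-1],"rotation":[0,0,0.95]},{"linear":[0,0,-1],"rotation":[0,0,0.95]},{"linear":[0,0,-0.6],"rotation":[0,0,0.95]},{"linear":[0,0,0],"rotation":[0,0,0.95]},{"linear":[0,0,0],"rotation":[0,0,0.95]},{"linear":[0,0,0],"rotation":[0,0,0.95]}]'
python3 -m handwheel '[{"linear":[0,0,0],"rotation":[0,0,0]},{"linear":[0,0,0],"rotation":[0,0,0]}]'
python3 go.py .5795 -.3223 .057 172
```

```text
t: 30.6
ee_pos: [0.438, -0.2413, 0.0335]
tcp_rot: [0.0, -0.262, 0.965, -0.0]
force: [0.4, -0.1, 0.1]
grip_width: 1.001
grasp_force: 0.0
t: 31.4
ee_pos: [0.4381, -0.2414, 0.0334]
tcp_rot: [0.0, -0.262, 0.965, -0.0]
force: [0.1, 1.1, 1.6]
grip_width: 0.242
grasp_force: 59.6
t: 32.2
ee_pos: [0.4377, -0.2411, 0.1591]
tcp_rot: [-0.0, 0.07, 0.998, 0.0]
force: [-0.8, -0.6, -0.6]
grip_width: 0.244
grasp_force: 59.4
t: 32.4
ee_pos: [0.4377, -0.2411, 0.1589]
tcp_rot: [-0.0, 0.067, 0.998, 0.0]
force: [0.1, -0.0, -2.0]
grip_width: 0.245
grasp_force: 59.4
turn(0.1rad) [ 0.   -0.01  0.06] shift(30mm) [-5.06 -2.02  3.4 ] now [ 0.4377 -0.2411  0.1589]
```

```bash
python3 -m handwheel '[{"linear":[-0.72,-0.29,0],"rotation":[0,0,0.06]},{"linear":[-0.72,-0.29,0],"rotation":[0,0,0]},{"linear":[-0.72,-0.29,0],"rotation":[0,0,0]},{"linear":[-0.72,-0.29,0],"rotation":[0,0,0]},{"linear":[-0.72,-0.29,0],"rotation":[0,0,0]},{"linear":[-0.73,-0.29,0],"rotation":[0,0,0]},{"linear":[-0.73,-0.28,0],"rotation":[0,0,0]},{"linear":[0,0,0],"rotation":[0,0,0]}]'
python3 -m handwheel '[{"linear":[0,0,0.8],"rotation":[0,0,0]},{"linear":[0,0,0.8],"rotation":[0,0,0]},{"linear":[0,0,0.6],"rotation":[0,0,0]},{"linear":[0,0,0],"rotation":[0,0,0]},{"linear":[0,0,0],"rotation":[0,0,0]},{"linear":[0,0,0],"rotation":[0,0,0]},{"linear":[0,0,0],"rotation":[0,0,0]}]'
python3 go.py .5795 -.3223 .0564 172
```

```text
t: 33.2
ee_pos: [0.5823, -0.3243, 0.1588]
tcp_rot: [0.001, 0.07, 0.998, -0.001]
force: [-0.5, -0.6, -0.9]
grip_width: 0.242
grasp_force: 59.3
t: 33.9
ee_pos: [0.5807, -0.3233, 0.095]
tcp_rot: [0.001, 0.071, 0.997, -0.001]
force: [0.0, -0.7, -1.3]
grip_width: 0.242
grasp_force: 59.3
turn(0.1rad) [-0.01  0.03 -0.02] shift(30mm) [0.04 0.03 1.29] now [ 0.5807 -0.3233  0.095 ]
```

```bash
python3 -m handwheel '[{"linear":[0.02,0.02,0.25],"rotation":[0,0,0]},{"linear":[0,0,0.2],"rotation":[0,0,0]},{"linear":[0,0,0.1],"rotation":[0,0,0]},{"linear":[0,0,0.1],"rotation":[0,0,0]},{"linear":[0,0,0.05],"rotation":[0,0,0]},{"linear":[0,0,0],"rotation":[0,0,0]},{"linear":[0,0,0],"rotation":[0,0,0]}]'
python3 go.py .5795 -.3223 .0564 172
```

```text
t: 34.6
ee_pos: [0.5794, -0.322, 0.0724]
tcp_rot: [0.0, 0.071, 0.997, -0.0]
force: [-0.3, -0.2, -1.4]
grip_width: 0.245
grasp_force: 59.3
turn(0.1rad) [-0.    0.   -0.02] shift(30mm) [-0.   -0.01  0.53] now [ 0.5794 -0.322   0.0724]
```

It is about 6 mm in and moving freely. I push it home.

```bash
python3 -m handwheel '[{"linear":[0,0,0.15],"rotation":[0,0,0]},{"linear":[0,0,0.15],"rotation":[0,0,0]},{"linear":[0,0,0.15],"rotation":[0,0,0]},{"linear":[0,0,0.1],"rotation":[0,0,0]},{"linear":[0,0,0],"rotation":[0,0,0]},{"linear":[0,0,0],"rotation":[0,0,0]}]'
python3 go.py .5795 -.3223 .0564 172
```

```text
t: 35.2
ee_pos: [0.5791, -0.3219, 0.0565]
tcp_rot: [-0.0, 0.071, 0.997, 0.0]
force: [-2.9, 1.9, 5.7]
grip_width: 0.243
grasp_force: 60.2
turn(0.1rad) [ 0.   -0.   -0.02] shift(30mm) [-0.02 -0.01  0.  ] now [ 0.5791 -0.3219  0.0565]
```

```bash
python3 -m handwheel '[{"linear":[0,0,0],"rotation":[0,0,0]},{"linear":[0,0,0],"rotation":[0,0,0]},{"linear":[0,0,0],"rotation":[0,0,0]},{"linear":[0,0,0],"rotation":[0,0,0]},{"linear":[0,0,0],"rotation":[0,0,0]},{"linear":[0,0,0],"rotation":[0,0,0]}]' 1
python3 -m handwheel '[{"linear":[0,0,-0.3],"rotation":[0,0,0]},{"linear":[0,0,-0.7],"rotation":[0,0,0]},{"linear":[0,0,-1],"rotation":[0,0,0]},{"linear":[0,0,-1],"rotation":[0,0,0]},{"linear":[0,0,-1],"rotation":[0,0,0]},{"linear":[0,0,-1],"rotation":[0,0,0]},{"linear":[0,0,-0.6],"rotation":[0,0,0]}]'
python3 -m handwheel '[{"linear":[0.9,0.4,0],"rotation":[0,0,0]},{"linear":[0.9,0.4,0],"rotation":[0,0,0]},{"linear":[0.9,0.4,0],"rotation":[0,0,0]},{"linear":[0.9,0.4,0],"rotation":[0,0,0]},{"linear":[0.9,0.4,0],"rotation":[0,0,0]},{"linear":[0.9,0.4,0],"rotation":[0,0,0]},{"linear":[0,0,0],"rotation":[0,0,0]},{"linear":[0,0,0],"rotation":[0,0,0]}]' 0
python3 -c "
from h import *
im,c=grab('wrist','w7.png');np.savez('c7.npz',*c)
g=(255*(im/255.)**.5).astype(np.uint8)
cv2.imwrite('pics/w7b.png',cv2.resize(g,(800,600),interpolation=cv2.INTER_CUBIC))"
```

```text
t: 35.8
ee_pos: [0.5793, -0.322, 0.0557]
tcp_rot: [-0.0, 0.071, 0.997, 0.0]
force: [0.6, -1.1, 0.4]
grip_width: 0.999
grasp_force: 0.0
t: 36.5
ee_pos: [0.5804, -0.3227, 0.2279]
tcp_rot: [0.002, 0.071, 0.997, -0.001]
force: [-0.1, -0.2, -0.6]
grip_width: 0.998
grasp_force: 0.0
t: 37.3
ee_pos: [0.4291, -0.2278, 0.2247]
tcp_rot: [0.001, 0.071, 0.997, -0.001]
force: [-0.0, -0.0, 0.7]
grip_width: 0.002
grasp_force: 0.0
```

View pics/w7b.png

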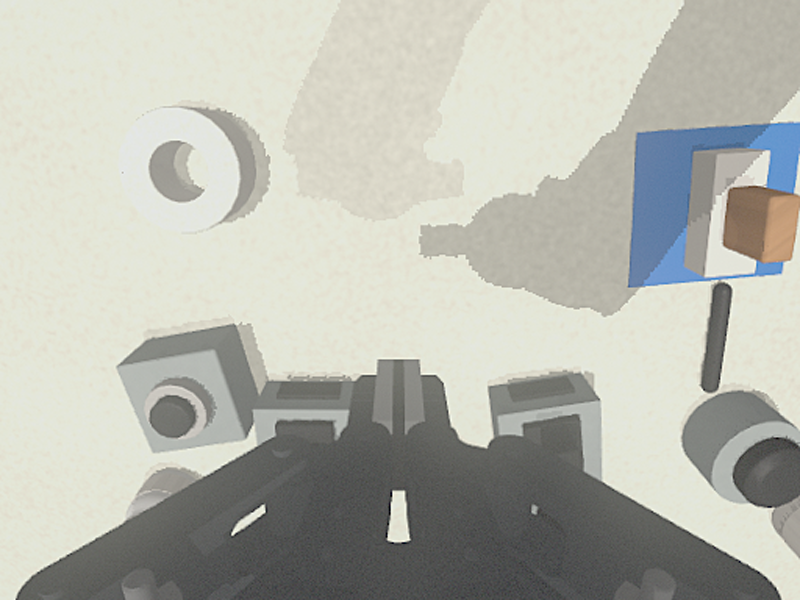

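Both flanges sit on their modules at (305,430) and (555,435), the scraper is on its mat, and the button top is at (172,416). I triangulate the button from two views.

```bash
python3 - <<'E'
from q import *
L=[]
for n,uv in (('c6.npz',(212,354)),('c7.npz',(172,416))):
    d=np.load(n); c=[d[k] for k in d.files]
    for z in (.055,.06,.065): print(n,np.round(topl(c,[np.array(uv)*.64-.2],z)[0],4))
E
python3 go.py .529 -.412 .12 172
```

```text
c6.npz [ 0.5318 -0.4138  0.055 ]
c6.npz [ 0.5292 -0.4117  0.06  ]
c6.npz [ 0.5266 -0.4097  0.065 ]
c7.npz [ 0.5321 -0.4163  0.055 ]
c7.npz [ 0.5291 -0.4131  0.06  ]
c7.npz [ 0.5262 -0.4099  0.065 ]
turn(0.1rad) [-0.01  0.02 -0.02] shift(30mm) [-4.13 -5.6   3.49] now [ 0.4298 -0.2283  0.2247]
```

```bash
python3 -m handwheel '[{"linear":[-0.69,-0.93,0],"rotation":[0,0,0]},{"linear":[-0.69,-0.93,0],"rotation":[0,0,0]},{"linear":[-0.69,-0.93,0],"rotation":[0,0,0]},{"linear":[-0.69,-0.93,0],"rotation":[0,0,0]},{"linear":[-0.69,-0.93,0],"rotation":[0,0,0]},{"linear":[-0.68,-0.93,0],"rotation":[0,0,0]},{"linear":[0,0,0],"rotation":[0,0,0]}]'
python3 -m handwheel '[{"linear":[0,0,0.8],"rotation":[0,0,0]},{"linear":[0,0,0.8],"rotation":[0,0,0]},{"linear":[0,0,0.8],"rotation":[0,0,0]},{"linear":[0,0,0.8],"rotation":[0,0,0]},{"linear":[0,0,0.8],"rotation":[0,0,0]},{"linear":[0,0,0.6],"rotation":[0,0,0]},{"linear":[0,0,0],"rotation":[0,0,0]},{"linear":[0,0,0],"rotation":[0,0,0]}]'
python3 go.py .528 -.4115 .063 172
```

```text
t: 38.05
ee_pos: [0.5307, -0.4159, 0.2228]
tcp_rot: [0.001, 0.072, 0.997, -0.001]
force: [0.1, 0.4, -0.9]
grip_width: -0.003
grasp_force: 0.0
t: 38.85
ee_pos: [0.5283, -0.4109, 0.0858]
tcp_rot: [-0.0, 0.071, 0.997, 0.0]
force: [0.1, -0.6, -0.5]
grip_width: 0.001
grasp_force: 0.0
turn(0.1rad) [ 0.   -0.   -0.02] shift(30mm) [ 0.01 -0.02  0.76] now [ 0.5283 -0.4109  0.0858]
```

```bash
python3 -m handwheel '[{"linear":[0,0,0.3],"rotation":[0,0,0]},{"linear":[0,0,0.2],"rotation":[0,0,0]},{"linear":[0,0,0.2],"rotation":[0,0,0]},{"linear":[0,0,0],"rotation":[0,0,0]},{"linear":[0,0,0],"rotation":[0,0,0]}]'
python3 -m handwheel '[{"linear":[0,0,0.1],"rotation":[0,0,0]},{"linear":[0,0,0],"rotation":[0,0,0]}]'
python3 -m handwheel '[{"linear":[0,0,0.1],"rotation":[0,0,0]},{"linear":[0,0,0],"rotation":[0,0,0]}]'
```

```text
t: 39.35
ee_pos: [0.529, -0.4118, 0.0663]
tcp_rot: [0.001, 0.071, 0.997, -0.001]
force: [0.2, 0.4, 4.4]
grip_width: -0.001
grasp_force: 2.3
t: 39.55
ee_pos: [0.529, -0.4119, 0.0658]
tcp_rot: [0.001, 0.071, 0.997, -0.001]
force: [-3.0, 3.4, 17.5]
grip_width: 0.002
grasp_force: 8.8
t: 39.75
ee_pos: [0.5292, -0.412, 0.0656]
tcp_rot: [0.001, 0.071, 0.997, -0.001]
force: [-6.9, 6.6, 28.9]
grip_width: -0.003
grasp_force: 14.9
```

```bash
for i in 1; do
python3 -m handwheel '[{"linear":[0,0,-0.15],"rotation":[0,0,0]},{"linear":[0,0,0],"rotation":[0,0,0]}]' | grep -E 'ee_pos|force:' 
python3 -m handwheel '[{"linear":[0,0,-0.06],"rotation":[0,0,0]},{"linear":[0,0,0],"rotation":[0,0,0]}]' | grep -E 'ee_pos|force:'
python3 -m handwheel '[{"linear":[0,0,-0.06],"rotation":[0,0,0]},{"linear":[0,0,0],"rotation":[0,0,0]}]' | grep -E 'ee_pos|force:'
python3 -m handwheel '[{"linear":[0,0,-0.06],"rotation":[0,0,0]},{"linear":[0,0,0],"rotation":[0,0,0]}]' | grep -E 'ee_pos|force:'
python3 -m handwheel '[{"linear":[0,0,-0.06],"rotation":[0,0,0]},{"linear":[0,0,0],"rotation":[0,0,0]}]' | grep -E 'ee_pos|force:'
python3 -m handwheel '[{"linear":[0,0,-0.06],"rotation":[0,0,0]},{"linear":[0,0,0],"rotation":[0,0,0]}]' | grep -E 'ee_pos|force:'
done
```

```text
ee_pos: [0.5291, -0.4119, 0.0659]
force: [-0.5, 1.0, 12.6]
grasp_force: 6.7
ee_pos: [0.5291, -0.4118, 0.0666]
force: [0.6, 0.4, 4.6]
grasp_force: 2.2
ee_pos: [0.529, -0.4118, 0.0677]
force: [2.0, -0.6, 4.8]
grasp_force: 1.9
ee_pos: [0.5286, -0.4115, 0.069]
force: [1.5, -1.7, 2.9]
grasp_force: 1.5
ee_pos: [0.5278, -0.4109, 0.0704]
force: [1.0, -0.3, 2.3]
grasp_force: 1.2
ee_pos: [0.5274, -0.4105, 0.0719]
force: [0.3, -0.7, 1.2]
grasp_force: 0.7
```

The force falls smoothly over 6 mm, so the button was pressed fully down. I retreat and check the scraper and the plugs numerically.

```bash
python3 -m handwheel '[{"linear":[0,0,-0.6],"rotation":[0,0,0]},{"linear":[0,0,-1],"rotation":[0,0,0]},{"linear":[0,0,-1],"rotation":[0,0,0]},{"linear":[0,0,-1],"rotation":[0,0,0]},{"linear":[0,0,-1],"rotation":[0,0,0]},{"linear":[0,0,-0.5],"rotation":[0,0,0]},{"linear":[0,0,0],"rotation":[0,0,0]},{"linear":[0,0,0],"rotation":[0,0,0]}]'
python3 -m handwheel '[{"linear":[1,0,0],"rotation":[0,0,0]},{"linear":[1,0,0],"rotation":[0,0,0]},{"linear":[1,0,0],"rotation":[0,0,0]},{"linear":[1,0,0],"rotation":[0,0,0]},{"linear":[1,0,0],"rotation":[0,0,0]},{"linear":[0,0,0],"rotation":[0,0,0]},{"linear":[0,0,0],"rotation":[0,0,0]}]'
python3 - <<'E'
from h import *
im,c=grab('side','end.png'); hsv=cv2.cvtColor(im,cv2.COLOR_BGR2HSV)
m=cv2.inRange(hsv[200:270,270:340],(3,120,40),(20,255,255)); ys,xs=np.nonzero(m)
print('handle',len(xs),topl(c,[(xs.mean()+270,ys.mean()+200)],.06))
g=im.max(2)
for n,p in (('plug',(.6053,-.1309)),('blank',(.5795,-.3223))):
    # flange top centre region should be dark; spans of dark px in a window round the expected spot
    u,v=proj(c,[*p,.055])[0].astype(int); w=g[v-20:v+12,u-20:u+20]<55
    ys,xs=np.nonzero(w); print(n,(u,v),w.sum(),xs.mean()-20,ys.mean()-20, 'bottom row',ys.max()-20)
b=proj(c,[.5346-.02,.2378+.0,.05])[0]; print('bright px on plate', )
from cv2 import fillConvexPoly
o=np.array([.5349,.2378]);t=np.radians(5.3);X=np.array([np.cos(t),np.sin(t)]);Y=np.array([-X[1],X[0]])
q=[[*(o+a*X+b*Y),.045] for a,b in ((-.082,-.085),(.082,-.085),(.082,.095),(-.082,.095))]
M=np.zeros(g.shape,np.uint8);fillConvexPoly(M,proj(c,q).astype(np.int32),1);print((g[M>0]>130).sum())
E
```

```text
t: 41.75
ee_pos: [0.5274, -0.4103, 0.2237]
tcp_rot: [-0.001, 0.071, 0.997, 0.001]
force: [0.2, -1.0, -0.1]
grip_width: 0.001
grasp_force: 0.0
t: 42.45
ee_pos: [0.3786, -0.3889, 0.2234]
tcp_rot: [-0.001, 0.071, 0.997, 0.001]
force: [0.4, -0.5, -0.2]
grip_width: 0.001
grasp_force: 0.0
handle 178 [[0.44385639 0.01990427 0.06      ]]
plug (np.int64(253), np.int64(176)) 393 -2.577608142493638 -0.38422391857506355 bottom row 11
blank (np.int64(269), np.int64(135)) 552 -0.8568840579710155 -0.5489130434782616 bottom row 11
bright px on plate
0
```

```bash
python3 -c "
from plant import manip
print(manip.job_done())"
```

```text
the job is handed in; nothing more can be done
None
```

I handed the job in at about 42 s; it returned no verdict. By my images and force readings, all five offcuts are in the tray, the scraper is on its mat, the program plug is home in the tall-cap module and the blanking plug in the other, and the start button was pressed fully down and released.

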